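# Temperature check on a frozen pack

### The arm

A 6-joint arm with a two-finger parallel gripper is mounted at the origin on the work surface. World frame = base frame: x ahead of the robot, y to its left, z up, the work surface at z = 0. Lengths are in m, angles in rad, forces in N, time in s.
With the tool pointing down it reaches from about 0.3 to 0.75 m from the base axis. Payload 8.5 kg.
Tool frame: the origin (TCP) lies on the centre line of the jaws, within the pads' length; the fingertips stand 11 mm ahead of it and the grasp point (between the pads) lies 8 mm behind it (ctrl.tip_extent is the distance from the TCP to the fingertips, in m); z points along the fingers, y is the direction in which the jaws open and shut (so a half turn about z gives the same grasp; the last joint's range is limited). The gripper opens to 85 mm and grips with 20 to 120 N. Pads are 22 mm wide; open, the fingers measure 114 mm over their backs; the gripper's body (76 mm by 85 mm) begins 54 mm behind the grasp point. The pads swing forward as they close: fully open they stand 13 mm farther back than shut.
Start: joints at [-1.487, 0.381, 1.297, -0, 1.464, -0.215], TCP at [0.162, -0.526, 0.212] pointing down, gripper open.
Joint ranges: [-3.11, 3.11], [-0.89, 2.33], [0.22, 2.48], [-1.42, 4.56], [0.17, 2.85], [-2.88, 2.88]. Speed limits (rad/s): [2.39, 2.39, 3.14, 3.14, 3.14, 3.14].

### API

Orientations are given as a unit quaternion [x, y, z, w].
In Python, from rig import ctrl gives the robot as it stands. The module is installed in compiled form; this text tells all that it offers.
- The arm moves only by the shell command python3 -m jog 'ROWS'. ROWS is JSON, a list of rows, each an object with "xyz": the shift along the world's x, y, z scaled (see below), a list of three; "rot": the turn, a rotation vector about the world's x, y, z scaled (see below), a list of three; "grip": the opening in per cent of the stroke, from 0 (shut) to 100 (fully open). A call has 1 to 8 rows; each row shifts and turns the pose as measured when the row begins; what a row does not reach is not made up. The controller multiplies each number of a shift by 6 cm and each number of a turn by 4 degrees. A row lasts 1/8 s, in which the tool goes at most 62.5 mm and 10.7 degrees, less where a joint would pass 70% of its speed; a pose out of reach is approached as far as the arm can. A call with a number of a shift or a turn outside -1 to 1 is refused whole. A call with a gripper value outside its range is refused whole. The fingers move at their own pace and stop on an object; the grip force is fixed at half the most. Time passes only in rows, so rows that do not move let the fingers close. It gives the time, the measured TCP pose, the force and the opening at its end, in the units of the state.
- ctrl.get_obs(): the state, without advancing time (a new reading comes with each control period).
- ctrl.capture(name): name is "scene" or "top" or "wrist"; returns the picture (480x640x3 uint8, blue, green, red); there is no depth.
- ctrl.calibration(name): a dict with "K" (3x3 intrinsics, pixels), "origin" and "rotation" of the camera in the world; the wrist camera has in their place "hand_eye" (4x4, takes a point from camera to tool coordinates, whose origin is the TCP and whose axes are the flange's). Camera axes: x right, y down, z forward; pixel columns grow to the right and rows downward; lengths in m; the calibration is good to about 2 mm. A picture is of the moment at which its call begins: read the wrist's pose just before it. calibration takes no time and is no camera call.
- ctrl.job_done(): hands the job in, once; it reports no verdict.
The state is a dict: "clock": time; "joints": joint angles; "qvel": joint speeds; "effort": joint torques, N m; "tool_pos": TCP position; "tool_rot": TCP orientation; "ft_force": force on the tool from outside, world axes, zero at the start; "wrist_torque": the same for the moment, N m; "opening": finger opening in m.
Only numpy, scipy, OpenCV 4.12 (cv2) and the standard library are available. Lean on these libraries where they do the work, as an engineer would, in place of code of your own. Each camera call takes 0.05 s, during which the arm holds its last target.

### The job

Lift the orange cover off the frozen pack and hang it over the aluminium rail, letting go of it there. Then take the yellow spring-tip probe out of its holder and, holding it upright, press its tip gently onto the white test spot the cover was hiding, so that the spring tip is pushed about halfway in. Finish while still holding the probe there, pressed lightly and still; leave the other pack, the mug and the tape roll alone and do not shove the pack about.

Things in the scene. Friction and masses are not known exactly. Their poses are not given: they have to be found in the camera images.
- cover: Orange rigid saddle, an upside-down U, 140 g. Crown 70 (x) x 76 (y) x 10; two legs along x, 5 thick, reach 40 below the crown's underside, 66 clear between them. Black grip fin on the middle of the crown: 46 (x) x 14 (y) x 40 tall. Origin: centre of the crown's underside; z up; fin top at z = 50. Starts astride the test pack's middle, its x along the pack.
- pack: Test pack: loose dark red rigid frozen brick, 150 (x) x 60 (y) x 50 tall, about 0.9 kg, paper labels near both ends, the test spot in the middle of its top, hidden under the cover at the start. Origin: centre of its underside on the table; z up.
- spot (a point): Centre of the test spot on the pack's top face, 50 above the table: a white disc 25 across with a black rim (33 across) and a small black centre dot.
- pack2: Another frozen brick like the test pack, same size, one label off the middle, no spot and no cover; bystander. Origin: centre of its underside. The two packs may lie in either order.
- rail: Fixed rail: a level, flat-topped aluminium tube 280 long (y), 40 wide (x), 25 tall, top face 160 above the table, on a steel post (24 x 20) at y = -130 and +130, each with a foot 80 x 40. Origin on the table under its middle.
- rail_top (a point): Middle of the rail's top face; y along the rail, x across it, z up.
- holder: Fixed grey holder: slanted block 64 x 60 x 25 thick between two side plates (outer faces y = +-38, 82 tall, feet to y = +-41), a 17 hole through the block. The hole's mouth is 95 above the table over the origin (on the table); its axis leans 20 degrees from vertical, the top towards the holder's -x.
- probe: Probe, 145 g. Yellow square handle 24 x 24, z = 6 to 86, faces along its x and y; screen on its -x face. Origin: centre of the underside of its black flange (36 x 36 x 6), which rests on the holder's block; z runs to the handle's end. Below: steel shaft 10 across to z = -45, then the spring tip. Starts in the holder, leaning with it, some degrees or mm loose; draw it out 75 or more along its axis.
- tip (a joint): How far the spring tip is pushed in: 0 = fully out, 0.016 m = bottomed. The spring pushes 1 N at 0 and 0.25 N more per mm (3 N at 8 mm, halfway).
- tip_end (a point): Centre of the flat copper end face (12 across) of the spring tip; on the probe's axis at z = -67 when out, moving towards the handle as it is pushed in.
- mug: Blue mug, 80 across, 95 tall; bystander. Origin: centre of its underside.
- tape: Brown roll of tape lying flat, 100 across, 48 tall, 76 hole; bystander. Origin: centre of its underside.
There are look-alikes about, which are no part of the job. What is meant by the cover is not green or purple, and is the larger of those in its own colour.

How it is judged:
By the outcome, as a careful person would: the job done as asked, in the order asked, and still so for the second after the job is handed in, while the arm keeps its last pose, push and grip.
It also fails if it takes over 58 s, if anything falls off the work surface, if the arm or the gripper's body presses on something with over 40 N, if the wrist force passes 120 N, or if a joint passes its speed limit or range.

## Working session

There is one attempt and no reset: what is moved stays moved. The work goes in short steps, Python scripts to look and compute and a shell command to move; the robot and the scene stay as the last step left them, time stands still between calls to the robot, and variables do not carry over. Pictures are saved under pics/ and viewed, and the job is handed in when it is done.

```bash
mkdir -p pics; python3 - <<'E'
from rig import ctrl
import cv2
o=ctrl.get_obs(); print({k:(v if not hasattr(v,'round') else v) for k,v in o.items()}, ctrl.tip_extent)
for n in ["scene","top","wrist"]:
    c=ctrl.calibration(n); print(n,c)
    cv2.imwrite(f"pics/{n}0.png",ctrl.capture(n))
E
```

```text
{'clock': 0.0, 'joints': array([-1.48729156e+00,  3.81174602e-01,  1.29828887e+00,  1.36470446e-05,
        1.46355060e+00, -2.15287912e-01]), 'qvel': array([-0.00022638,  0.00029077,  0.00091598, -0.0002389 ,  0.00048981,
        0.00107852]), 'effort': array([-4.24883310e-04, -4.48464203e+01, -2.31278890e+01, -2.48967381e-04,
        4.74005923e-03,  1.50865321e-05]), 'tool_pos': array([ 0.16188213, -0.52530255,  0.21181379]), 'tool_rot': array([ 9.88860967e-01,  1.48840459e-01,  5.35649890e-05, -7.08720919e-04]), 'ft_force': array([-0.04948946, -0.06773127,  0.91011982]), 'wrist_torque': array([-0.04382475,  0.00635629,  0.01759788]), 'opening': 0.08503446538620268} 0.011
scene {'K': array([[606.31907866,   0.        , 316.95369867],
       [  0.        , 606.31907866, 235.12863106],
       [  0.        ,   0.        ,   1.        ]]), 'origin': array([ 1.26902931, -0.13231928,  1.11483988]), 'rotation': array([ 0.73715162,  0.59278905, -0.20604086, -0.25051106])}
top {'K': array([[580.36324122,   0.        , 313.73697523],
       [  0.        , 580.36324122, 228.16686576],
       [  0.        ,   0.        ,   1.        ]]), 'origin': array([0.4493457 , 0.01752465, 1.31856264]), 'rotation': array([-0.70105787,  0.71231297, -0.01163569,  0.03150734])}
wrist {'K': array([[411.14900348,   0.        , 317.10758297],
       [  0.        , 411.14900348, 241.96920009],
       [  0.        ,   0.        ,   1.        ]]), 'hand_eye': array([[ 1.56993681e-03, -9.50777353e-01, -3.09870878e-01,
         7.82931990e-02],
       [ 9.99995982e-01,  2.22410787e-03, -1.75783182e-03,
         2.81718566e-04],
       [ 2.36049294e-03, -3.09866873e-01,  9.50777024e-01,
        -1.61461375e-01],
       [ 0.00000000e+00,  0.00000000e+00,  0.00000000e+00,
         1.00000000e+00]])}
```

View pics/scene0.png

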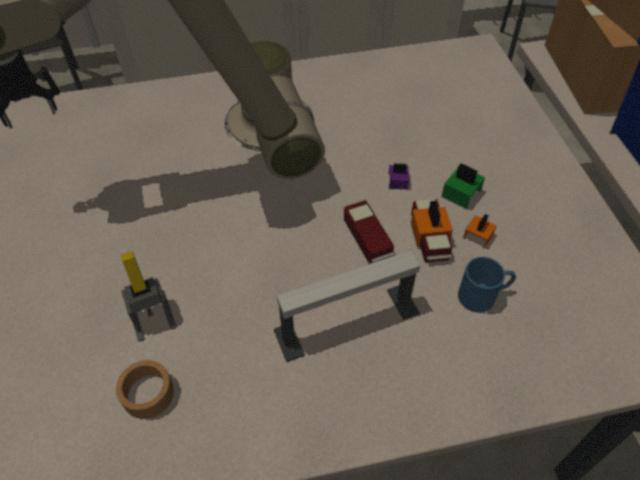

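View pics/top0.png

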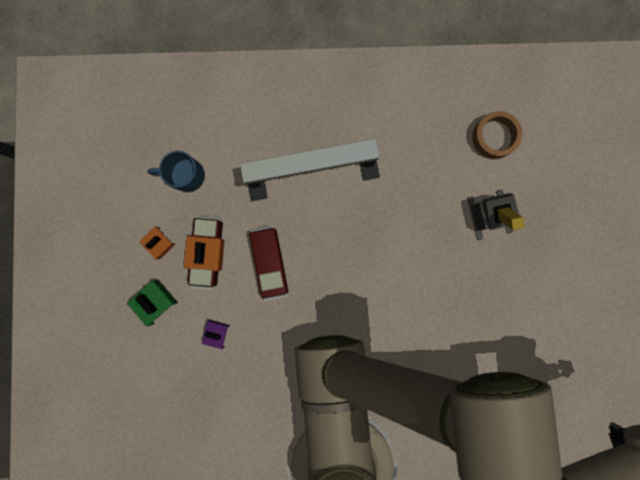

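View pics/wrist0.png

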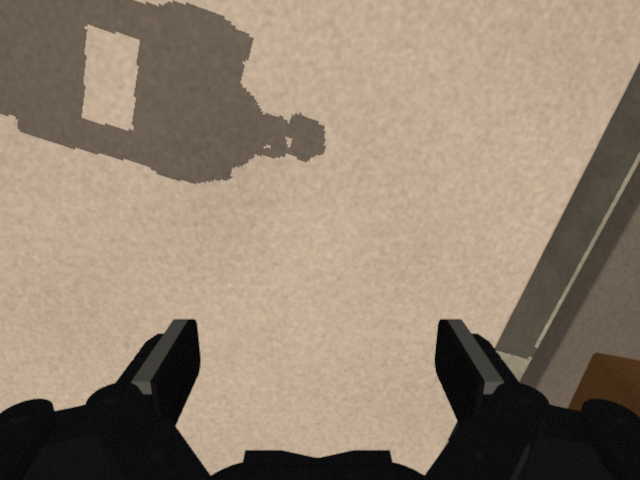

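The scene view shows the cover astride the left pack (scene ~432,218; top ~203,252), with the smaller orange decoy beside it. The rail is at top ~310,160, the holder and probe at top ~500,212, and the second pack at ~267,262. I'll measure these now.

```bash
cat > h.py <<'E'
import numpy as np, cv2
from scipy.spatial.transform import Rotation as R
from rig import ctrl
def cam(n,obs=None):
    c=ctrl.calibration(n)
    if n=="wrist":
        H=c["hand_eye"]; Rt=R.from_quat(obs["tool_rot"]).as_matrix()
        return c["K"],obs["tool_pos"]+Rt@H[:3,3],Rt@H[:3,:3]
    return c["K"],c["origin"],R.from_quat(c["rotation"]).as_matrix()
def ray(n,uv,obs=None):
    K,o,M=cam(n,obs); d=M@np.linalg.inv(K)@np.array([uv[0],uv[1],1.]); return o,d/np.linalg.norm(d)
def plane(n,uv,z,obs=None):
    o,d=ray(n,uv,obs); return o+d*(z-o[2])/d[2]
def tri(rays):
    A=sum(np.eye(3)-np.outer(d,d) for o,d in rays); b=sum((np.eye(3)-np.outer(d,d))@o for o,d in rays)
    p=np.linalg.solve(A,b); return p,[np.linalg.norm((np.eye(3)-np.outer(d,d))@(p-o)) for o,d in rays]
def proj(n,P,obs=None):
    K,o,M=cam(n,obs); q=K@M.T@(np.array(P)-o); return q[:2]/q[2]
def comps(mask,amin=30):
    cs,_=cv2.findContours(mask.astype(np.uint8),cv2.RETR_EXTERNAL,cv2.CHAIN_APPROX_NONE)
    return sorted([c for c in cs if cv2.contourArea(c)>amin],key=cv2.contourArea,reverse=True)
def rect_on(n,c,z,obs=None):
    pts=np.array([plane(n,p[0],z,obs)[:2] for p in c])
    (cx,cy),(w,h),a=cv2.minAreaRect((pts*1000).astype(np.float32))
    if w<h: w,h,a=h,w,a+90
    a=(a+90)%180-90
    return cx,cy,w,h,a   # mm, long axis angle deg
E
python3 - <<'E'
from h import *
im=cv2.imread('pics/top0.png'); hsv=cv2.cvtColor(im,cv2.COLOR_BGR2HSV)
for p in [(190,252),(265,245),(310,160),(515,222),(497,134),(203,228),(508,213),(490,208),(203,252)]: print(p,hsv[p[1],p[0]])
H,S,V=cv2.split(hsv)
for nm,m,z in [("orange",(H>5)&(H<16)&(S>200)&(V>80),.06),("red",((H>172)|(H<4))&(S>130),.05),("yellow",(H>18)&(H<32)&(S>180),.15),("rail",(S<40)&(V>110),.16)]:
    for c in comps(m): print(nm,cv2.contourArea(c),cv2.boundingRect(c),np.round(rect_on("top",c,z),1))
E
```

```text
(190, 252) [ 14 192 133]
(265, 245) [  1 149  72]
(310, 160) [ 75  11 142]
(515, 222) [ 24 179 134]
(497, 134) [ 14  46 127]
(203, 228) [ 35  39 143]
(508, 213) [ 25 207  64]
(490, 208) [25 26 60]
(203, 252) [ 30 109   7]
red 1158.5 (249, 229, 38, 69) [453.6 154.  143.3  58.9  10.4]
red 45.5 (216, 221, 6, 16) [529.7 261.9  33.3   9.6  -5.1]
red 31.5 (211, 272, 6, 14) [420.3 272.5  29.4  10.1  -7.4]
yellow 227.5 (495, 207, 27, 22) [ 537.9 -337.9   50.4   33.1   46.2]
rail 2615.5 (240, 138, 140, 44) [659.6  56.4 280.5  42.  -80.6]
rail 199.0 (261, 272, 21, 18) [417.  136.9  39.8  29.  -82.1]
rail 181.0 (190, 270, 21, 15) [426.3 278.8  40.3  27.9  89.2]
rail 139.0 (369, 417, 26, 41) [112.9 -80.2  89.   16.2  31.6]
rail 124.0 (195, 220, 20, 15) [526.6 269.4  38.5  28.4  89.7]
rail 40.0 (263, 294, 25, 8) [382.8 128.4  49.3   5.6 -78.3]
rail 33.0 (190, 286, 25, 5) [404.4 275.   48.5   6.3  86.4]
```

```bash
python3 - <<'E'
import cv2
t=cv2.imread('pics/top0.png'); s=cv2.imread('pics/scene0.png')
cv2.imwrite('pics/c1.png',cv2.resize(t[170:270,450:550],(600,600),interpolation=cv2.INTER_CUBIC))
cv2.imwrite('pics/c2.png',cv2.resize(s[240:350,90:200],(600,600),interpolation=cv2.INTER_CUBIC))
cv2.imwrite('pics/c3.png',cv2.resize(t[120:220,220:400],(800,444),interpolation=cv2.INTER_CUBIC))
E
```

```text
(no output)
```

View pics/c1.png

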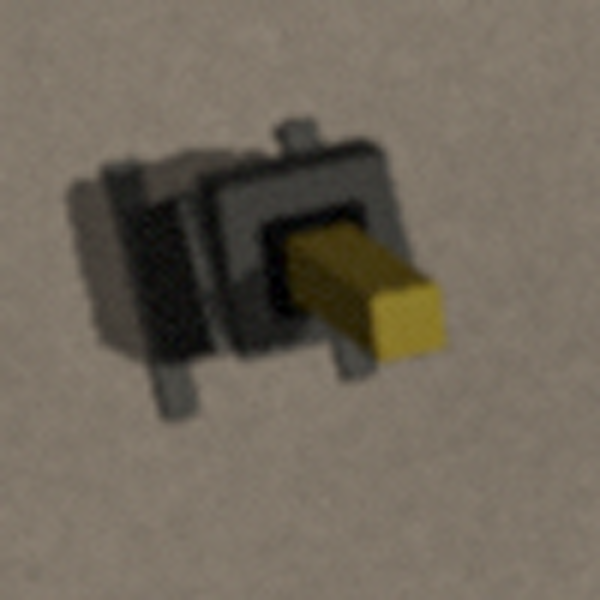

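View pics/c2.png

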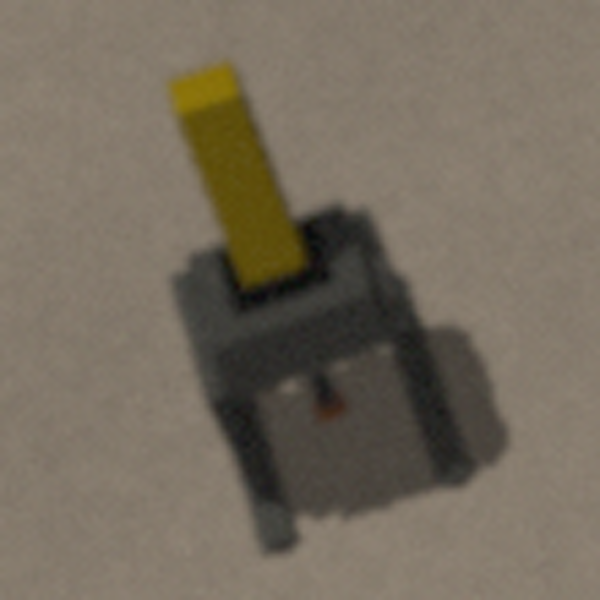

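View pics/c3.png

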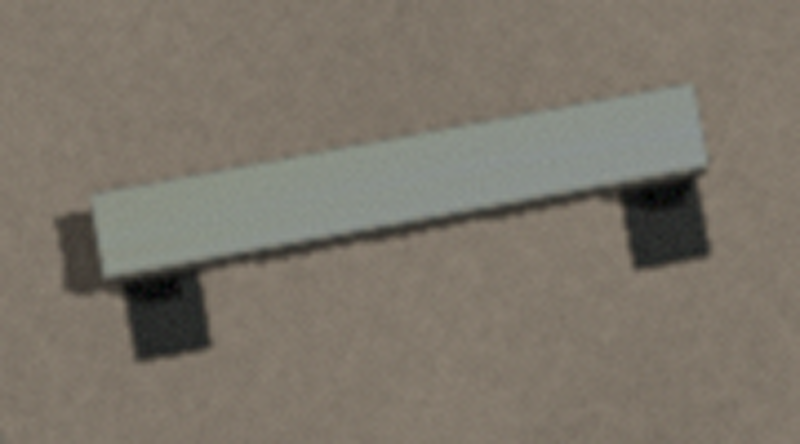

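```bash
python3 - <<'E'
from h import *
im=cv2.imread('pics/top0.png'); H,S,V=cv2.split(cv2.cvtColor(im,cv2.COLOR_BGR2HSV))
for c in comps((H>7)&(H<20)&(S>165)&(V>90)): print(cv2.contourArea(c),cv2.boundingRect(c),np.round(rect_on("top",c,.06),1))
fin=np.zeros_like(V); fin[238:268,190:218]=1
for c in comps((V<45)&(fin>0)): print('fin',cv2.contourArea(c),cv2.boundingRect(c),np.round(rect_on("top",c,.1),1))
im=cv2.imread('pics/scene0.png'); H,S,V=cv2.split(cv2.cvtColor(im,cv2.COLOR_BGR2HSV))
for c in comps((H>7)&(H<20)&(S>165)&(V>90)): print('sc',cv2.contourArea(c),cv2.boundingRect(c))
a=[plane("top",p,.05)[:2] for p in [(203.5,218),(203,285)]]; print(a)
p,e=tri([ray("top",(518.,223.3)),ray("scene",(127.8,256.5))]); print("handle end",p,e)
o,d=ray("scene",(150.3,314.2)); b=(o-p)@d; disc=b*b-((o-p)@(o-p)-.153**2); print(disc)
for s in (-1,1):
    t=-b+s*np.sqrt(max(disc,0)); q=o+t*d; ax=(p-q)/np.linalg.norm(p-q); print("tip",q,"axis",ax,np.degrees(np.arccos(ax[2])),np.degrees(np.arctan2(-ax[1],-ax[0])))
M=R.from_quat(ctrl.get_obs()["tool_rot"]).as_matrix(); print(M.round(3))
E
```

```text
1029.0 (184, 236, 37, 35) [476.6 296.5  75.8  70.5  84.3]
349.5 (140, 227, 31, 31) [501.3 399.3  53.   47.7  42.3]
fin 145.0 (195, 243, 10, 20) [476.6 294.   41.1  18.5  -5.4]
sc 574.5 (413, 207, 39, 28)
sc 274.0 (466, 216, 30, 24)
[array([0.55370066, 0.29542712]), array([0.40657104, 0.29703522])]
handle end [ 0.52264469 -0.35035959  0.17157465] [np.float64(0.0013469079548908923), np.float64(0.0013469079548910938)]
0.009080484738062333
tip [ 0.66978992 -0.31031673  0.18397824] axis [-0.96173357 -0.26171804 -0.08106921] 94.65002669683335 15.22334398876467
tip [ 0.56793786 -0.34057076  0.0257607 ] axis [-0.29603379 -0.06397927  0.95303234] 17.6299760751276 12.195283824858043
[[ 0.956  0.294 -0.   ]
 [ 0.294 -0.956  0.001]
 [ 0.    -0.001 -1.   ]]
```

```bash
python3 - <<'E'
import cv2
t=cv2.imread('pics/top0.png')
cv2.imwrite('pics/c4.png',cv2.resize(t[200:300,120:240],(720,600),interpolation=cv2.INTER_CUBIC))
E
```

```text
(no output)
```

View pics/c4.png

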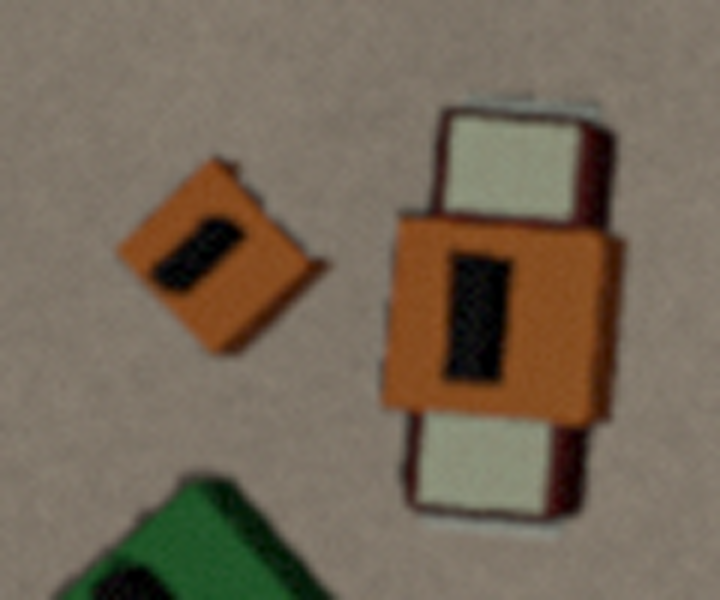

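```bash
python3 -m jog '[{"xyz":[0.36,0.92,0],"rot":[0,0,-0.38],"grip":100},{"xyz":[0.36,0.92,0],"rot":[0,0,-0.38],"grip":100},{"xyz":[0.36,0.92,0],"rot":[0,0,-0.38],"grip":100},{"xyz":[0.36,0.92,0],"rot":[0,0,-0.38],"grip":100},{"xyz":[0.36,0.92,0],"rot":[0,0,-0.38],"grip":100},{"xyz":[0.36,0.92,0],"rot":[0,0,-0.38],"grip":100},{"xyz":[0.36,0.92,0],"rot":[0,0,-0.38],"grip":100},{"xyz":[0.36,0.92,0],"rot":[0,0,-0.38],"grip":100}]'
```

```text
clock: 1.15
tool_pos: [0.3357, -0.0724, 0.21]
tool_rot: [0.999, 0.036, 0.001, -0.001]
ft_force: [1.2, -1.5, 0.0]
opening: 0.0855
```

```bash
python3 -m jog '[{"xyz":[0.34,0.88,0],"rot":[0,0,-0.35],"grip":100},{"xyz":[0.34,0.88,0],"rot":[0,0,-0.35],"grip":100},{"xyz":[0.34,0.88,0],"rot":[0,0,-0.35],"grip":100},{"xyz":[0.34,0.88,0],"rot":[0,0,-0.35],"grip":100},{"xyz":[0.34,0.88,0],"rot":[0,0,-0.35],"grip":100},{"xyz":[0.34,0.88,0],"rot":[0,0,-0.35],"grip":100},{"xyz":[0.3,0.8,0],"rot":[0,0,-0.3],"grip":100},{"xyz":[0,0,0],"rot":[0,0,0],"grip":100}]'
python3 - <<'E'
from h import *
o=ctrl.get_obs(); im=ctrl.capture("wrist"); cv2.imwrite("pics/w1.png",im)
np.save("w1.npy",np.r_[o["tool_pos"],o["tool_rot"]])
print(o["tool_pos"],R.from_quat(o["tool_rot"]).as_matrix().round(4)[:, 0])
E
```

```text
clock: 2.15
tool_pos: [0.4783, 0.3094, 0.2087]
tool_rot: [0.999, -0.048, 0.001, -0.0]
ft_force: [0.2, -1.1, 0.3]
opening: 0.0849
[0.47827274 0.30941371 0.2086661 ] [ 0.9953 -0.0966  0.0028]
```

View pics/w1.png

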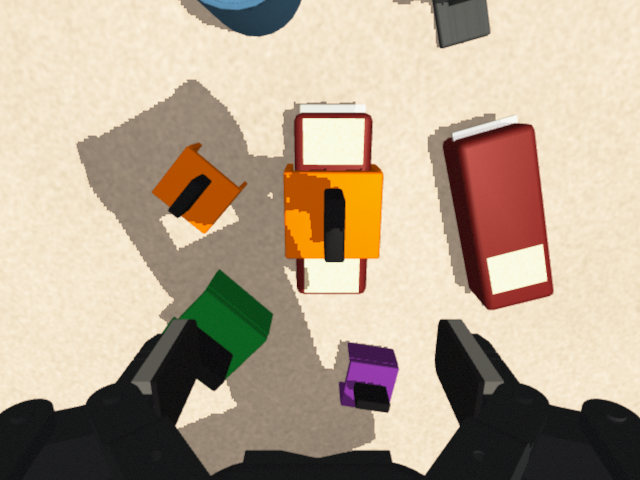

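The wrist view shows the cover at ~(333,213), square with the jaws. The fin top spans rows ~190–260.

```bash
python3 - <<'E'
from h import *
a=np.load("w1.npy"); o=dict(tool_pos=a[:3],tool_rot=a[3:])
im=cv2.imread("pics/w1.png"); H,S,V=cv2.split(cv2.cvtColor(im,cv2.COLOR_BGR2HSV))
m=(H>7)&(H<22)&(S>180)&(V>90); m[:,:270]=0
for c in comps(m,500): print(cv2.boundingRect(c),np.round(rect_on("wrist",c,.06,o),1))
m=(V<45); m2=np.zeros_like(m); m2[180:270,315:355]=m[180:270,315:355]
for c in comps(m2,300):
    print(cv2.boundingRect(c),np.round(rect_on("wrist",c,.1,o),1))
for uv in [(327,243),(344,243),(324.5,262),(344.5,262)]: print(uv,plane("wrist",uv,.1,o).round(4))
E
```

```text
(284, 164, 99, 95) [478.5 297.6  74.9  74.8  84.4]
(324, 189, 21, 73) [479.1 297.8  51.   13.4  -5.6]
(327, 243) [0.4674 0.3034 0.1   ]
(344, 243) [0.4663 0.2917 0.1   ]
(324.5, 262) [0.4536 0.3064 0.1   ]
(344.5, 262) [0.4523 0.2924 0.1   ]
```

```bash
python3 -m jog '[{"xyz":[0,-0.2,-0.3],"rot":[0,0,0],"grip":100},{"xyz":[0,0,-0.6],"rot":[0,0,0],"grip":100},{"xyz":[0,0,-0.6],"rot":[0,0,0],"grip":80},{"xyz":[0,0,-0.4],"rot":[0,0,0],"grip":60},{"xyz":[0,0,-0.2],"rot":[0,0,0],"grip":60},{"xyz":[0,0,0],"rot":[0,0,0],"grip":60}]'
```

```text
clock: 2.95
tool_pos: [0.4768, 0.29, 0.0812]
tool_rot: [0.999, -0.051, 0.002, 0.0]
ft_force: [-0.4, -0.1, 0.5]
opening: 0.0514
```

```bash
python3 -m jog '[{"xyz":[0.02,0.12,-0.03],"rot":[0,0,0],"grip":60},{"xyz":[0,0,0],"rot":[0,0,0],"grip":60}]'; python3 - <<'E'
from h import *
o=ctrl.get_obs(); im=ctrl.capture("wrist"); cv2.imwrite("pics/w2.png",im); print(o["tool_pos"])
E
```

```text
clock: 3.2
tool_pos: [0.479, 0.2978, 0.0812]
tool_rot: [0.999, -0.051, 0.003, -0.0]
ft_force: [0.2, 0.4, -0.8]
opening: 0.0513
[0.47896655 0.29778761 0.08119976]
```

View pics/w2.png

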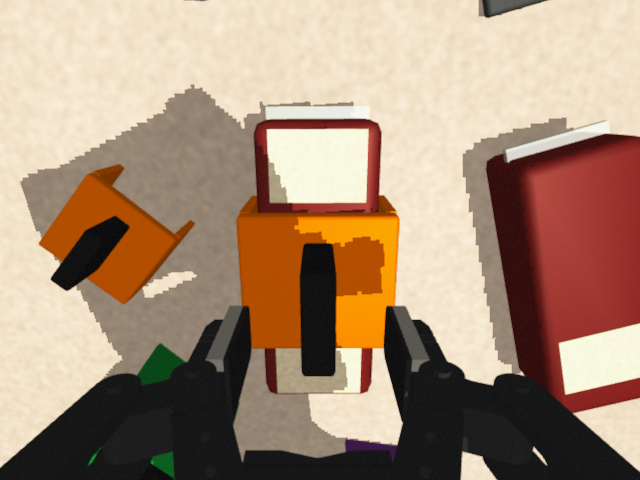

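The fin (column ~318) sits centred between the pads (~245 and ~390). I'm closing on it.

```bash
python3 -m jog '[{"xyz":[0,0,-0.03],"rot":[0,0,0],"grip":0},{"xyz":[0,0,0],"rot":[0,0,0],"grip":0},{"xyz":[0,0,0],"rot":[0,0,0],"grip":0},{"xyz":[0,0,0],"rot":[0,0,0],"grip":0}]'
```

```text
clock: 3.75
tool_pos: [0.4792, 0.2977, 0.0802]
tool_rot: [0.999, -0.051, 0.004, -0.001]
ft_force: [-0.7, 0.3, 0.0]
opening: 0.0095
```

```bash
python3 -m jog '[{"xyz":[0,0,0],"rot":[0,0,0],"grip":0},{"xyz":[0,0,0],"rot":[0,0,0],"grip":0}]'; python3 - <<'E'
from h import *
im=ctrl.capture("wrist"); cv2.imwrite("pics/w3.png",im)
E
```

```text
clock: 4.0
tool_pos: [0.4792, 0.2977, 0.0802]
tool_rot: [0.999, -0.051, 0.004, -0.001]
ft_force: [-0.5, 0.1, -0.2]
opening: 0.009
```

View pics/w3.png

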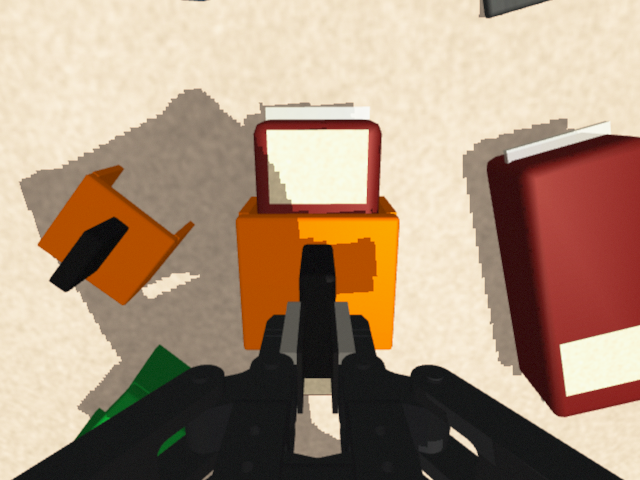

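```bash
python3 -m jog '[{"xyz":[0,0,0.2],"rot":[0,0,0],"grip":0},{"xyz":[0,0,0.5],"rot":[0,0,0],"grip":0},{"xyz":[0,0,0.8],"rot":[0,0,0],"grip":0},{"xyz":[0,0,0.8],"rot":[0,0,0],"grip":0},{"xyz":[0,0,0.6],"rot":[0,0,0],"grip":0},{"xyz":[0,0,0.3],"rot":[0,0,0],"grip":0},{"xyz":[0,0,0.1],"rot":[0,0,0],"grip":0}]'; python3 - <<'E'
from h import *
im=ctrl.capture("wrist"); cv2.imwrite("pics/w4.png",im)
E
```

```text
clock: 4.92
tool_pos: [0.4769, 0.2971, 0.2875]
tool_rot: [0.999, -0.051, 0.004, -0.001]
ft_force: [-0.4, 0.3, -2.0]
opening: 0.009
```

View pics/w4.png

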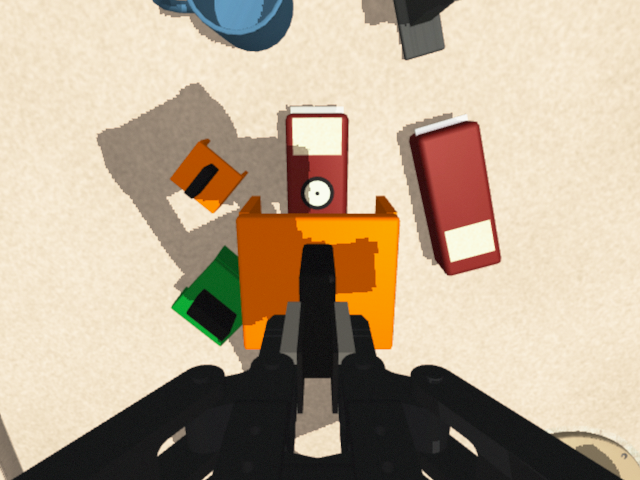

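```bash
python3 -m jog '[{"xyz":[0.11,-0.15,0],"rot":[0,0,1],"grip":0},{"xyz":[0.11,-0.15,0],"rot":[0,0,1],"grip":0},{"xyz":[0.11,-0.15,0],"rot":[0,0,1],"grip":0},{"xyz":[0.11,-0.15,0],"rot":[0,0,1],"grip":0},{"xyz":[0.11,-0.15,0],"rot":[0,0,1],"grip":0},{"xyz":[0.11,-0.15,0],"rot":[0,0,1],"grip":0},{"xyz":[0.11,-0.15,0],"rot":[0,0,1],"grip":0},{"xyz":[0.11,-0.15,0],"rot":[0,0,1],"grip":0}]'; python3 -m jog '[{"xyz":[0.11,-0.15,0],"rot":[0,0,1],"grip":0},{"xyz":[0.11,-0.15,0],"rot":[0,0,1],"grip":0},{"xyz":[0.11,-0.15,0],"rot":[0,0,1],"grip":0},{"xyz":[0.11,-0.15,0],"rot":[0,0,1],"grip":0},{"xyz":[0.11,-0.15,0],"rot":[0,0,1],"grip":0},{"xyz":[0.11,-0.15,0],"rot":[0,0,1],"grip":0},{"xyz":[0.11,-0.15,0],"rot":[0,0,1],"grip":0},{"xyz":[0.11,-0.15,0],"rot":[0,0,1],"grip":0}]'
python3 - <<'E'
from h import *
a=np.load("w1.npy")
o=ctrl.get_obs(); M=R.from_quat(o["tool_rot"]).as_matrix(); print(o["tool_pos"],np.degrees(np.arctan2(M[1,0],M[0,0])),M[:,2],o["joints"].round(2))
E
```

```text
clock: 5.98
tool_pos: [0.5282, 0.2228, 0.2799]
tool_rot: [0.972, 0.236, -0.004, -0.0]
ft_force: [-0.2, 0.6, -1.8]
opening: 0.0092
clock: 6.98
tool_pos: [0.5799, 0.1479, 0.2708]
tool_rot: [0.864, 0.503, -0.012, -0.0]
ft_force: [-0.5, -0.2, -1.7]
opening: 0.0096
[0.57989957 0.14789762 0.27081356] 60.35445460867433 [-0.02196824 -0.01173175 -0.99968983] [ 0.06  0.45  1.02 -0.01  1.7   0.57]
```

```bash
python3 -m jog '[{"xyz":[0.14,-0.16,0.02],"rot":[0.03,-0.05,1],"grip":0},{"xyz":[0.14,-0.16,0.02],"rot":[0.03,-0.05,1],"grip":0},{"xyz":[0.14,-0.16,0.02],"rot":[0.03,-0.05,1],"grip":0},{"xyz":[0.14,-0.16,0.02],"rot":[0.03,-0.05,1],"grip":0},{"xyz":[0.14,-0.16,0.02],"rot":[0.03,-0.05,1],"grip":0},{"xyz":[0.14,-0.16,0.02],"rot":[0.03,-0.05,1],"grip":0},{"xyz":[0.14,-0.16,0.02],"rot":[0,0,1],"grip":0},{"xyz":[0.14,-0.16,0.02],"rot":[0,0,1],"grip":0}]'; python3 -m jog '[{"xyz":[0.14,-0.16,0.02],"rot":[0,0,1],"grip":0},{"xyz":[0.05,-0.08,0],"rot":[0,0,0.5],"grip":0},{"xyz":[0,0,0],"rot":[0,0,0],"grip":0}]'
python3 - <<'E'
from h import *
o=ctrl.get_obs(); M=R.from_quat(o["tool_rot"]).as_matrix(); print(o["tool_pos"],np.degrees(np.arctan2(M[1,0],M[0,0])),M[:,2],o["joints"].round(2))
cv2.imwrite("pics/w5.png",ctrl.capture("wrist"));cv2.imwrite("pics/s5.png",ctrl.capture("scene"));cv2.imwrite("pics/t5.png",ctrl.capture("top"))
np.save("w5.npy",np.r_[o["tool_pos"],o["tool_rot"]])
E
```

```text
clock: 7.98
tool_pos: [0.6465, 0.0686, 0.2709]
tool_rot: [0.685, 0.728, -0.007, -0.003]
ft_force: [-0.6, -0.7, -1.5]
opening: 0.0091
clock: 8.35
tool_pos: [0.6579, 0.0531, 0.268]
tool_rot: [0.645, 0.764, -0.009, -0.006]
ft_force: [-0.1, -1.9, -1.3]
opening: 0.0096
[0.65785328 0.05305433 0.26804545] 99.60655061456399 [-0.02059389 -0.00702672 -0.99976323] [-0.09  0.57  0.81 -0.01  1.78 -0.26]
```

View pics/w5.png

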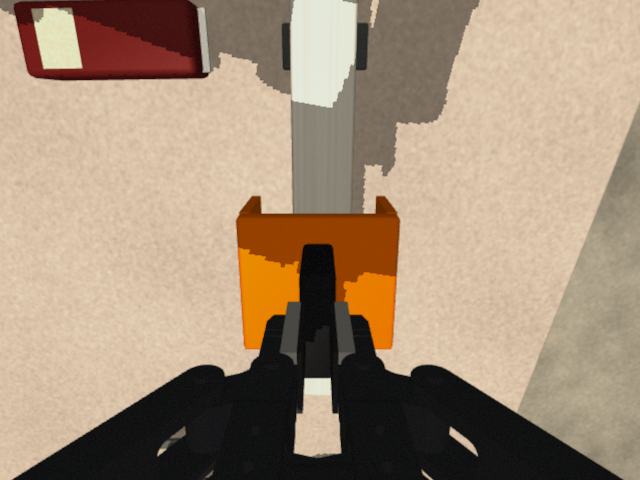

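View pics/s5.png

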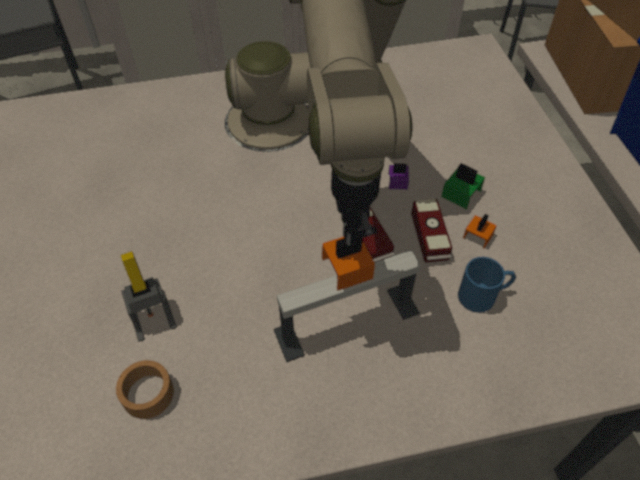

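View pics/t5.png

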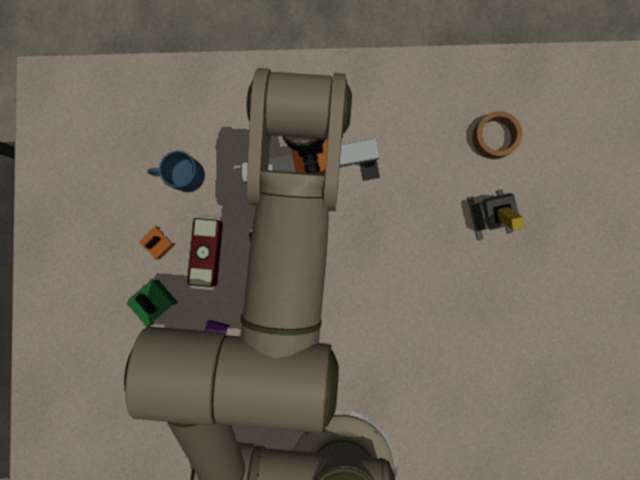

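```bash
python3 - <<'E'
from h import *
a=np.load("w5.npy"); o=dict(tool_pos=a[:3],tool_rot=a[3:])
im=cv2.imread("pics/w5.png")
for r in (120,160,200): print(r,im[r,285:370:3].mean(1).astype(int), )
c=np.array([.660,.0564]); u=np.array([-.163,.987]); n=np.array([.987,.163])
for uv in [(291.5,60),(357.5,60),(292,120),(293,160),(352,160),(293,200),(352,200)]:
    p=plane("wrist",uv,.16,o)[:2]; print(uv,p.round(4),"along,across",((p-c)@u).round(4),((p-c)@n).round(4))
t=cv2.imread("pics/t5.png"); s=cv2.imread("pics/s5.png")
cv2.imwrite("pics/c5.png",np.hstack([cv2.resize(t[228:278,178:228],(400,400),interpolation=cv2.INTER_CUBIC),cv2.resize(s[198:248,407:457],(400,400),interpolation=cv2.INTER_CUBIC)]))
E
```

```text
120 [193 193 127 134 129 133 128 126 128 130 127 132 130 131 129 129 130 126
 130 128 127 128 130 102 113 107 107 111 110]
160 [190 189 170 131 127 131 129 128 130 128 129 131 129 132 128 130 130 128
 129 130 128 129 121 109 109 109 109 111 109]
200 [195 202 186 124 126 129 129 128 129 127 128 131 130 132 128 132 129 128
 130 127 128 128 106 109 112 107 105 189 194]
(291.5, 60) [0.6213 0.1551] along,across 0.1038 -0.0221
(357.5, 60) [0.6604 0.1617] along,across 0.1039 0.0176
(292, 120) [0.6268 0.1209] along,across 0.0691 -0.0223
(293, 160) [0.6311 0.0964] along,across 0.0442 -0.022
(352, 160) [0.6687 0.103 ] along,across 0.0445 0.0162
(293, 200) [0.6351 0.0703] along,across 0.0178 -0.0223
(352, 200) [0.6738 0.0771] along,across 0.0182 0.017
```

View pics/c5.png

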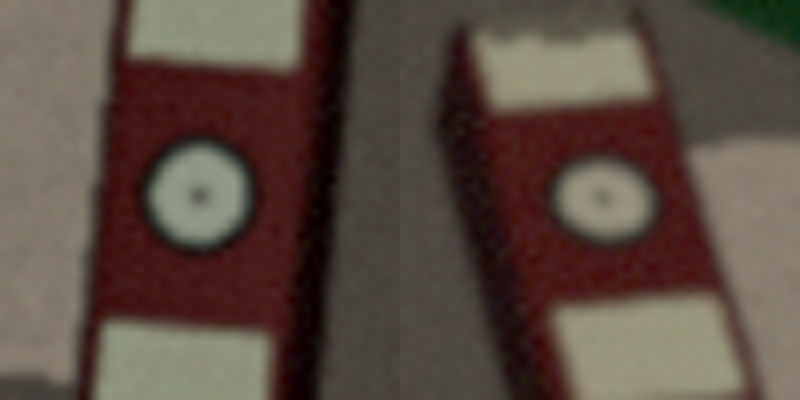

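```bash
python3 -m jog '[{"xyz":[0,0,-0.1],"rot":[0.1,-0.3,0],"grip":0},{"xyz":[0,0,-0.3],"rot":[0,0,0],"grip":0},{"xyz":[0,0,-0.3],"rot":[0,0,0],"grip":0},{"xyz":[0,0,-0.2],"rot":[0,0,0],"grip":0},{"xyz":[0,0,-0.1],"rot":[0,0,0],"grip":0},{"xyz":[0,0,0],"rot":[0,0,0],"grip":0}]'
python3 - <<'E'
from h import *
o=ctrl.get_obs(); M=R.from_quat(o["tool_rot"]).as_matrix(); print(o["tool_pos"],np.degrees(np.arctan2(M[1,0],M[0,0])),M[:,2])
for n,uv in [("top",(178+198/8,228+196/8)),("scene",(407+203/8,198+198/8))]: print(n,plane(n,np.array(uv)-.5+.0,.05))
E
```

```text
clock: 9.25
tool_pos: [0.657, 0.0553, 0.2079]
tool_rot: [0.645, 0.764, 0.001, 0.001]
ft_force: [-0.0, 0.7, -1.7]
opening: 0.0092
[0.65702788 0.05531863 0.20790974] 99.59860040883139 [ 3.68802652e-03  1.84289571e-04 -9.99993182e-01]
top [0.47881391 0.29844774 0.05      ]
scene [0.47926308 0.29742276 0.05      ]
```

```bash
python3 -m jog '[{"xyz":[0,0,-0.15],"rot":[0,0,0],"grip":0},{"xyz":[0,0,-0.06],"rot":[0,0,0],"grip":0},{"xyz":[0,0,0],"rot":[0,0,0],"grip":0}]';python3 -m jog '[{"xyz":[0,0,-0.04],"rot":[0,0,0],"grip":0},{"xyz":[0,0,-0.03],"rot":[0,0,0],"grip":0},{"xyz":[0,0,0],"rot":[0,0,0],"grip":0}]'
```

```text
clock: 9.62
tool_pos: [0.6574, 0.0553, 0.1955]
tool_rot: [0.646, 0.764, 0.002, 0.002]
ft_force: [-0.4, -0.0, 0.0]
opening: 0.0093
clock: 10.0
tool_pos: [0.6575, 0.0552, 0.1913]
tool_rot: [0.646, 0.764, 0.002, 0.002]
ft_force: [-0.5, -0.3, -2.3]
opening: 0.0092
```

```bash
python3 -m jog '[{"xyz":[0,0,-0.03],"rot":[0,0,0],"grip":0},{"xyz":[0,0,0],"rot":[0,0,0],"grip":0},{"xyz":[0,0,0],"rot":[0,0,0],"grip":0}]'
```

```text
clock: 10.38
tool_pos: [0.6581, 0.0551, 0.1903]
tool_rot: [0.646, 0.764, 0.003, 0.003]
ft_force: [0.2, 0.0, -1.4]
opening: 0.0093
```

```bash
python3 -m jog '[{"xyz":[0,0,-0.04],"rot":[0,0,0],"grip":0},{"xyz":[0,0,0],"rot":[0,0,0],"grip":0}]'
```

```text
clock: 10.62
tool_pos: [0.6584, 0.0551, 0.1904]
tool_rot: [0.646, 0.764, 0.003, 0.005]
ft_force: [-0.6, 0.2, -0.5]
opening: 0.0095
```

z has stopped changing and the weight has come off the wrist, so the cover is resting on the rail. I'm releasing it.

```bash
python3 -m jog '[{"xyz":[0,0,0],"rot":[0,0,0],"grip":30},{"xyz":[0,0,0],"rot":[0,0,0],"grip":50},{"xyz":[0,0,0],"rot":[0,0,0],"grip":50},{"xyz":[0,0,0.3],"rot":[0,0,0],"grip":50},{"xyz":[0,0,0.6],"rot":[0,0,0],"grip":50},{"xyz":[0,0,0.8],"rot":[0,0,0],"grip":60}]'
python3 - <<'E'
from h import *
cv2.imwrite("pics/w6.png",ctrl.capture("wrist"));cv2.imwrite("pics/s6.png",ctrl.capture("scene"))
E
```

```text
clock: 11.38
tool_pos: [0.6568, 0.0552, 0.2898]
tool_rot: [0.646, 0.764, 0.0, 0.0]
ft_force: [0.3, 0.3, 1.0]
opening: 0.0511
```

View pics/w6.png

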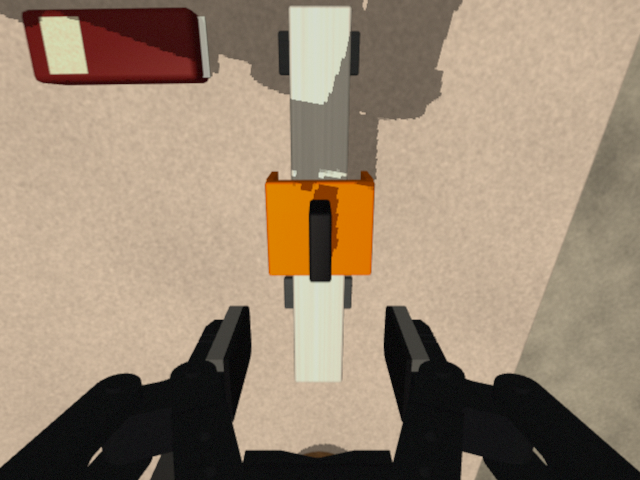

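View pics/s6.png

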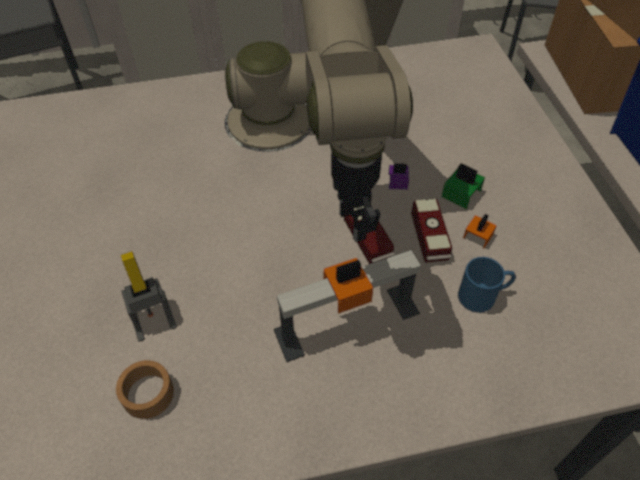

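The cover hangs square and centred on the rail (wrist ~(320,227); scene ~(348,285)). Next I'm planning the approach to the probe.

```bash
cat > pg.py <<'E'
from h import *
def target(axis,psi):  # tool R with z=-axis, x toward yaw psi
    z=-np.array(axis)/np.linalg.norm(axis); x=np.array([np.cos(psi),np.sin(psi),0]); x-=x@z*z; x/=np.linalg.norm(x)
    return np.c_[x,np.cross(z,x),z]
def delta(P,M):
    o=ctrl.get_obs(); d=(np.array(P)-o["tool_pos"])/.06; r=R.from_matrix(M@R.from_quat(o["tool_rot"]).as_matrix().T).as_rotvec(degrees=True)/4
    print("pos",o["tool_pos"].round(4),"shift units",d.round(3),"rot units",r.round(3),"norms",np.linalg.norm(d).round(2),np.linalg.norm(r).round(2))
E
python3 - <<'E'
from pg import *
psi=np.radians(12.2); l=np.radians(20); ax=np.array([-np.sin(l)*np.cos(psi),-np.sin(l)*np.sin(psi),np.cos(l)])
p=np.array([.5226,-.3504,.1716]); delta(p+.062*ax,target(ax,psi)); print(p+.062*ax)
E
```

```text
pos [0.6584 0.0552 0.2954] shift units [-2.609 -6.834 -1.093] rot units [  4.726  -2.944 -21.569] norms 7.4 22.28
[ 0.50187365 -0.35488119  0.22986094]
```

```bash
python3 -m jog '[{"xyz":[-0.11,-0.3,0],"rot":[0.2,-0.13,-0.94],"grip":80},{"xyz":[-0.11,-0.3,0],"rot":[0.2,-0.13,-0.94],"grip":80},{"xyz":[-0.11,-0.3,0],"rot":[0.2,-0.13,-0.94],"grip":80},{"xyz":[-0.11,-0.3,0],"rot":[0.2,-0.13,-0.94],"grip":80},{"xyz":[-0.11,-0.3,0],"rot":[0.2,-0.13,-0.94],"grip":80},{"xyz":[-0.11,-0.3,0],"rot":[0.2,-0.13,-0.94],"grip":80},{"xyz":[-0.11,-0.3,0],"rot":[0.2,-0.13,-0.94],"grip":80},{"xyz":[-0.11,-0.3,0],"rot":[0.2,-0.13,-0.94],"grip":80}]'
python3 -m jog '[{"xyz":[-0.11,-0.3,0],"rot":[0.2,-0.13,-0.94],"grip":80},{"xyz":[-0.11,-0.3,0],"rot":[0.2,-0.13,-0.94],"grip":80},{"xyz":[-0.11,-0.3,0],"rot":[0.2,-0.13,-0.94],"grip":80},{"xyz":[-0.11,-0.3,0],"rot":[0.2,-0.13,-0.94],"grip":80},{"xyz":[-0.11,-0.3,0],"rot":[0.2,-0.13,-0.94],"grip":80},{"xyz":[-0.11,-0.3,0],"rot":[0.2,-0.13,-0.94],"grip":80}]'
python3 - <<'E'
from pg import *
psi=np.radians(12.2); l=np.radians(20); ax=np.array([-np.sin(l)*np.cos(psi),-np.sin(l)*np.sin(psi),np.cos(l)])
p=np.array([.5226,-.3504,.1716]); delta(p+.062*ax,target(ax,psi))
E
```

```text
clock: 12.48
tool_pos: [0.5989, -0.0986, 0.2878]
tool_rot: [0.831, 0.552, 0.068, -0.007]
ft_force: [-0.1, -0.1, -0.3]
opening: 0.0684
clock: 13.22
tool_pos: [0.5519, -0.2143, 0.2818]
tool_rot: [0.926, 0.36, 0.114, -0.017]
ft_force: [0.5, -0.5, -1.1]
opening: 0.0682
pos [ 0.5519 -0.2143  0.2818] shift units [-0.833 -2.344 -0.866] rot units [ 1.458 -1.269 -7.431] norms 2.63 7.68
```

```bash
python3 -m jog '[{"xyz":[-0.1,-0.29,-0.1],"rot":[0.18,-0.16,-0.93],"grip":80},{"xyz":[-0.1,-0.29,-0.1],"rot":[0.18,-0.16,-0.93],"grip":80},{"xyz":[-0.1,-0.29,-0.1],"rot":[0.18,-0.16,-0.93],"grip":80},{"xyz":[-0.1,-0.29,-0.1],"rot":[0.18,-0.16,-0.93],"grip":80},{"xyz":[-0.1,-0.29,-0.1],"rot":[0.18,-0.16,-0.93],"grip":80},{"xyz":[-0.1,-0.29,-0.1],"rot":[0.18,-0.16,-0.93],"grip":80},{"xyz":[-0.1,-0.29,-0.1],"rot":[0.18,-0.16,-0.93],"grip":80},{"xyz":[-0.1,-0.2,-0.1],"rot":[0.18,-0.16,-0.6],"grip":80}]'
python3 -m jog '[{"xyz":[0,0,0],"rot":[0,0,0],"grip":80}]'
python3 - <<'E'
from pg import *
psi=np.radians(12.2); l=np.radians(20); ax=np.array([-np.sin(l)*np.cos(psi),-np.sin(l)*np.sin(psi),np.cos(l)])
p=np.array([.5226,-.3504,.1716]); delta(p+.062*ax,target(ax,psi))
o=ctrl.get_obs(); np.save("w7.npy",np.r_[o["tool_pos"],o["tool_rot"]])
cv2.imwrite("pics/w7.png",ctrl.capture("wrist"))
E
```

```text
clock: 14.22
tool_pos: [0.4942, -0.3564, 0.2262]
tool_rot: [0.98, 0.093, 0.174, -0.023]
ft_force: [0.3, 0.0, -0.5]
opening: 0.0683
clock: 14.35
tool_pos: [0.4934, -0.3572, 0.2255]
tool_rot: [0.98, 0.092, 0.173, -0.024]
ft_force: [0.0, 0.3, 0.6]
opening: 0.0686
pos [ 0.4934 -0.3572  0.2255] shift units [0.142 0.039 0.073] rot units [-0.219 -0.01   0.329] norms 0.16 0.4
```

View pics/w7.png

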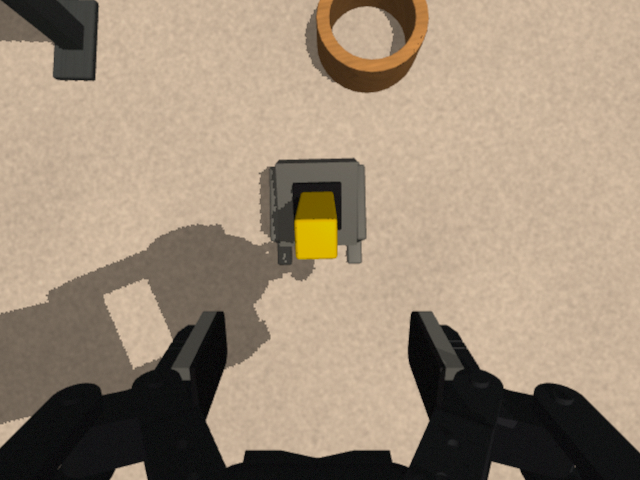

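```bash
python3 - <<'E'
from pg import *
a=np.load("w7.npy"); o=dict(tool_pos=a[:3],tool_rot=a[3:])
im=cv2.imread("pics/w7.png"); H,S,V=cv2.split(cv2.cvtColor(im,cv2.COLOR_BGR2HSV))
m=(H>18)&(H<34)&(S>150)&(V>60)
c=comps(m,200)[0]; print("all",cv2.boundingRect(c))
print(V[185:262:3,316])
m2=m&(V>205)
c=comps(m2,200)[0]; print("end",cv2.boundingRect(c)); (cx,cy),wh,an=cv2.minAreaRect(c); print(cx,cy,wh,an)
p,e=tri([ray("top",(518.,223.3)),ray("scene",(127.8,256.5)),ray("wrist",(cx,cy),o)]); print(p,e)
p2,e2=tri([ray("top",(518.,223.3)),ray("wrist",(cx,cy),o)]); print(p2,e2)
for psi,l in [(12.2,20),(10.5,20),(14,20),(12.2,17),(12.2,23)]:
    ps,ll=np.radians(psi),np.radians(l); ax=np.array([-np.sin(ll)*np.cos(ps),-np.sin(ll)*np.sin(ps),np.cos(ll)])
    M=target(ax,ps); X=M[:,0];Y=M[:,1]
    for P in (p,p2):
        f=P-.080*ax; f=[f+.018*X+s*.018*Y for s in (1,-1)]
        print(psi,l,"flange far corners w:",[proj("wrist",q,o).round(1) for q in f],"top:",[proj("top",q).round(1) for q in f],"tip scene",proj("scene",P-.153*ax).round(1))
E
python3 - <<'E'
import cv2
t=cv2.imread('pics/w7.png')
cv2.imwrite('pics/c7.png',cv2.resize(t[150:270,255:375],(600,600),interpolation=cv2.INTER_CUBIC))
E
```

```text
all (294, 191, 44, 69)
[ 26  24  52 115 115 116 115 114 115 117 116 135 219 219 218 218 219 217
 219 219 219 219 219 218 206 202]
end (297, 220, 39, 38)
316.0 238.5 (37.0, 38.0) 90.0
[ 0.52182143 -0.35048787  0.17071985] [np.float64(0.0016522625648283263), np.float64(0.0013042645635553166), np.float64(0.0009922953335413322)]
[ 0.52144307 -0.35038433  0.17600587] [np.float64(0.0008070130621335073), np.float64(0.0008070130621335357)]
12.2 20 flange far corners w: [array([341.4, 181.1]), array([292.9, 182.3])] top: [array([509.7, 203.4]), array([492.9, 207.3])] tip scene [150.8 315.9]
12.2 20 flange far corners w: [array([341.5, 180.3]), array([292.1, 181.5])] top: [array([510.5, 203.3]), array([493.5, 207.3])] tip scene [150.3 314.4]
10.5 20 flange far corners w: [array([343.2, 181.8]), array([294.6, 181.6])] top: [array([510.4, 203.5]), array([493.4, 206.9])] tip scene [150.1 316.1]
10.5 20 flange far corners w: [array([343.3, 181. ]), array([293.9, 180.7])] top: [array([511.2, 203.4]), array([494.1, 206.9])] tip scene [149.6 314.7]
14 20 flange far corners w: [array([339.5, 180.5]), 
[... 161 characters left out ...]
.2, 182.3])] top: [array([509.8, 203.2]), array([493. , 207.7])] tip scene [151.1 314.1]
12.2 17 flange far corners w: [array([341.4, 186.6]), array([293.2, 187.8])] top: [array([509.9, 205.2]), array([493. , 209.1])] tip scene [150.2 313.6]
12.2 17 flange far corners w: [array([341.5, 185.8]), array([292.4, 187. ])] top: [array([510.6, 205.1]), array([493.7, 209.1])] tip scene [149.6 312.1]
12.2 23 flange far corners w: [array([341.5, 175.7]), array([292.5, 176.9])] top: [array([509.7, 201.6]), array([492.8, 205.6])] tip scene [151.5 318. ]
12.2 23 flange far corners w: [array([341.5, 174.8]), array([291.7, 176. ])] top: [array([510.4, 201.5]), array([493.4, 205.5])] tip scene [150.9 316.5]
```

View pics/c7.png

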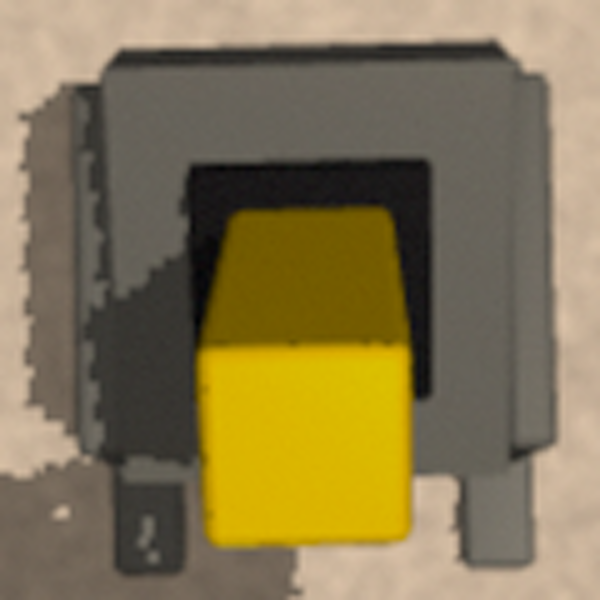

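```bash
python3 -m jog '[{"xyz":[0.12,0.03,0.05],"rot":[-0.2,0,0.33],"grip":80},{"xyz":[0,0,0],"rot":[0,0,0],"grip":80}]'
python3 - <<'E'
from pg import *
psi=np.radians(12.2); l=np.radians(19.7); ax=np.array([-np.sin(l)*np.cos(psi),-np.sin(l)*np.sin(psi),np.cos(l)])
p=np.array([.5216,-.3504,.1745]); M=target(ax,psi)
delta(p-.038*ax,M); o=ctrl.get_obs(); q=M.T@(o["tool_pos"]-(p-.038*ax)); print("tool-frame offset",q.round(4))
E
```

```text
clock: 14.65
tool_pos: [0.5022, -0.3541, 0.2299]
tool_rot: [0.979, 0.107, 0.173, -0.018]
ft_force: [0.2, 0.3, -0.4]
opening: 0.0683
pos [ 0.5022 -0.3541  0.2299] shift units [ 0.532  0.107 -1.519] rot units [ 0.003  0.081 -0.07 ] norms 1.61 0.11
tool-frame offset [ 0.0001 -0.0005 -0.0968]
```

```bash
python3 -m jog '[{"xyz":[0.1,0.02,-0.3],"rot":[0,0.08,-0.07],"grip":80},{"xyz":[0.14,0.03,-0.4],"rot":[0,0,0],"grip":80},{"xyz":[0.14,0.03,-0.4],"rot":[0,0,0],"grip":70},{"xyz":[0.07,0.01,-0.2],"rot":[0,0,0],"grip":65},{"xyz":[0,0,0],"rot":[0,0,0],"grip":65}]'
python3 - <<'E'
from pg import *
psi=np.radians(12.2); l=np.radians(19.7); ax=np.array([-np.sin(l)*np.cos(psi),-np.sin(l)*np.sin(psi),np.cos(l)])
p=np.array([.5216,-.3504,.1745]); M=target(ax,psi)
delta(p-.038*ax,M); o=ctrl.get_obs(); q=M.T@(o["tool_pos"]-(p-.038*ax)); print("tool-frame offset",q.round(4))
cv2.imwrite("pics/w8.png",ctrl.capture("wrist"))
E
```

```text
clock: 15.28
tool_pos: [0.5322, -0.3467, 0.1519]
tool_rot: [0.979, 0.108, 0.171, -0.016]
ft_force: [-0.7, -0.4, 0.3]
opening: 0.0556
pos [ 0.5322 -0.3467  0.1519] shift units [ 0.033 -0.016 -0.22 ] rot units [ 0.06   0.035 -0.074] norms 0.22 0.1
tool-frame offset [ 0.0028 -0.0014 -0.013 ]
```

View pics/w8.png

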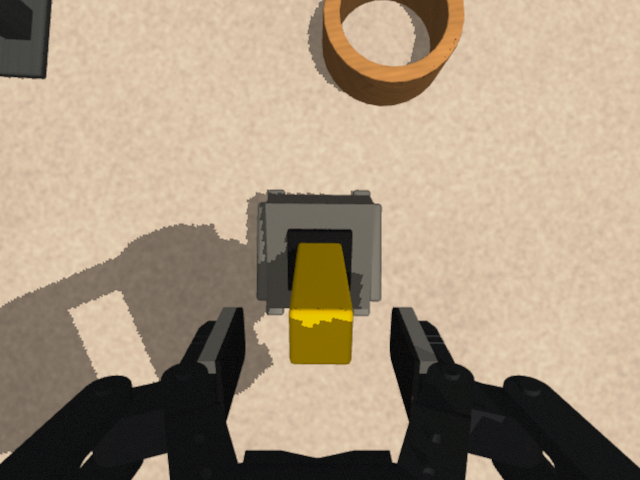

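The handle (~column 320) lies between the pads (245 and 392). I'll do the last 13 mm, then close.

```bash
python3 -m jog '[{"xyz":[0.03,-0.01,-0.2],"rot":[0.06,0.03,-0.07],"grip":65},{"xyz":[0,0,0],"rot":[0,0,0],"grip":65},{"xyz":[0,0,0],"rot":[0,0,0],"grip":0},{"xyz":[0,0,0],"rot":[0,0,0],"grip":0},{"xyz":[0,0,0],"rot":[0,0,0],"grip":0},{"xyz":[0,0,0],"rot":[0,0,0],"grip":0}]'
python3 - <<'E'
from pg import *
psi=np.radians(12.2); l=np.radians(19.7); ax=np.array([-np.sin(l)*np.cos(psi),-np.sin(l)*np.sin(psi),np.cos(l)])
p=np.array([.5216,-.3504,.1745]); M=target(ax,psi)
delta(p-.038*ax,M); delta(p-.038*ax+.11*ax,M); print(R.from_quat(ctrl.get_obs()["tool_rot"]).as_matrix()[:,2])
E
```

```text
clock: 16.08
tool_pos: [0.5339, -0.3485, 0.142]
tool_rot: [0.98, 0.105, 0.171, -0.016]
ft_force: [0.0, -0.7, -1.8]
opening: 0.0226
pos [ 0.5339 -0.3485  0.142 ] shift units [ 0.003  0.013 -0.054] rot units [0.044 0.038 0.011] norms 0.06 0.06
pos [ 0.5339 -0.3485  0.142 ] shift units [-0.601 -0.117  1.672] rot units [0.044 0.038 0.011] norms 1.78 0.06
[ 0.33202764  0.0680892  -0.94080896]
```

```bash
python3 -m jog '[{"xyz":[-0.035,-0.007,0.1],"rot":[0,0,0],"grip":0},{"xyz":[-0.07,-0.014,0.2],"rot":[0,0,0],"grip":0},{"xyz":[-0.07,-0.014,0.2],"rot":[0,0,0],"grip":0},{"xyz":[-0.07,-0.014,0.2],"rot":[0,0,0],"grip":0}]'
python3 -m jog '[{"xyz":[-0.106,-0.022,0.3],"rot":[0,0,0],"grip":0},{"xyz":[-0.106,-0.022,0.3],"rot":[0,0,0],"grip":0},{"xyz":[-0.106,-0.022,0.3],"rot":[0,0,0],"grip":0},{"xyz":[-0.106,-0.022,0.3],"rot":[0,0,0],"grip":0}]'
```

```text
clock: 16.58
tool_pos: [0.5181, -0.3514, 0.1864]
tool_rot: [0.98, 0.105, 0.171, -0.017]
ft_force: [0.7, 0.3, -1.4]
opening: 0.0228
clock: 17.08
tool_pos: [0.4908, -0.3569, 0.2636]
tool_rot: [0.98, 0.105, 0.171, -0.016]
ft_force: [-0.2, 0.1, -2.1]
opening: 0.0226
```

```bash
python3 - <<'E'
from pg import *
delta([.479,.298,.30],target([0,0,1],np.radians(12.2)))
E
```

```text
pos [ 0.4908 -0.3569  0.2636] shift units [-0.196 10.914  0.606] rot units [-9.790e-01  4.852e+00  2.000e-03] norms 10.93 4.95
```

```bash
python3 -m jog '[{"xyz":[-0.02,0.3,0.15],"rot":[-0.08,0.4,0],"grip":0},{"xyz":[-0.02,0.6,0.1],"rot":[-0.08,0.4,0],"grip":0},{"xyz":[-0.02,0.7,0.1],"rot":[-0.08,0.4,0],"grip":0},{"xyz":[-0.02,0.7,0.1],"rot":[-0.08,0.4,0],"grip":0},{"xyz":[-0.02,0.7,0.1],"rot":[-0.08,0.4,0],"grip":0},{"xyz":[-0.02,0.7,0.1],"rot":[-0.08,0.4,0],"grip":0},{"xyz":[-0.02,0.7,0.1],"rot":[-0.08,0.4,0],"grip":0},{"xyz":[-0.02,0.7,0],"rot":[-0.08,0.4,0],"grip":0}]'
python3 -m jog '[{"xyz":[-0.02,0.7,0],"rot":[-0.08,0.4,0],"grip":0},{"xyz":[-0.02,0.7,0],"rot":[-0.08,0.4,0],"grip":0},{"xyz":[0,0.7,0],"rot":[-0.08,0.4,0],"grip":0},{"xyz":[0,0.7,0],"rot":[-0.08,0.4,0],"grip":0}]'
python3 - <<'E'
from pg import *
delta([.479,.298,.30],target([0,0,1],np.radians(12.2)))
E
```

```text
clock: 18.08
tool_pos: [0.4768, -0.0454, 0.318]
tool_rot: [0.993, 0.102, 0.059, -0.001]
ft_force: [0.6, -0.6, -2.6]
opening: 0.0229
clock: 18.58
tool_pos: [0.4724, 0.1278, 0.322]
tool_rot: [0.995, 0.101, 0.003, 0.005]
ft_force: [0.6, 0.2, -1.1]
opening: 0.0226
pos [0.4724 0.1278 0.322 ] shift units [ 0.109  2.836 -0.366] rot units [0.137 0.099 0.139] norms 2.86 0.22
```

```bash
python3 -m jog '[{"xyz":[0.02,0.6,-0.15],"rot":[0.03,0.02,0.03],"grip":0},{"xyz":[0.03,0.6,-0.2],"rot":[0.03,0.02,0.03],"grip":0},{"xyz":[0.02,0.6,-0.2],"rot":[0.03,0.02,0.03],"grip":0},{"xyz":[0.02,0.5,-0.2],"rot":[0.03,0.02,0.03],"grip":0},{"xyz":[0.02,0.3,-0.2],"rot":[0.03,0.02,0.02],"grip":0},{"xyz":[0,0.1,-0.1],"rot":[0,0,0],"grip":0},{"xyz":[0,0,0],"rot":[0,0,0],"grip":0}]'
python3 - <<'E'
from pg import *
delta([.479,.298,.26],target([0,0,1],np.radians(12.2)))
o=ctrl.get_obs(); np.save("w9.npy",np.r_[o["tool_pos"],o["tool_rot"]])
for n in ("wrist","scene","top"): cv2.imwrite(f"pics/{n}9.png",ctrl.capture(n))
E
```

```text
clock: 19.45
tool_pos: [0.4781, 0.296, 0.2615]
tool_rot: [0.994, 0.107, 0.003, -0.001]
ft_force: [-0.4, -0.9, -1.1]
opening: 0.0228
pos [0.4781 0.296  0.2615] shift units [ 0.015  0.033 -0.024] rot units [-0.041  0.071 -0.015] norms 0.04 0.08
```

View pics/wrist9.png

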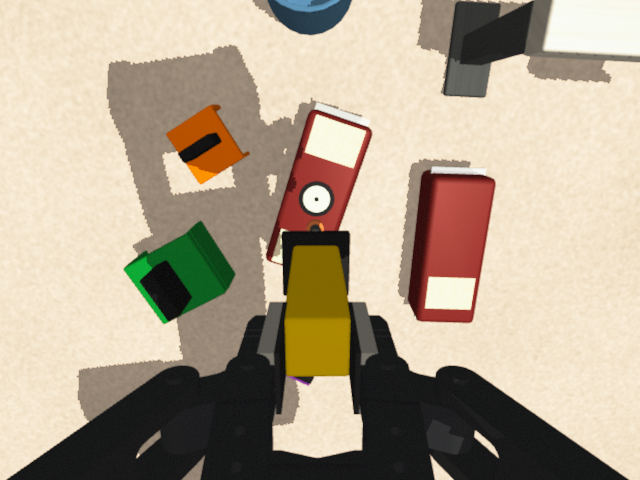

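View pics/scene9.png

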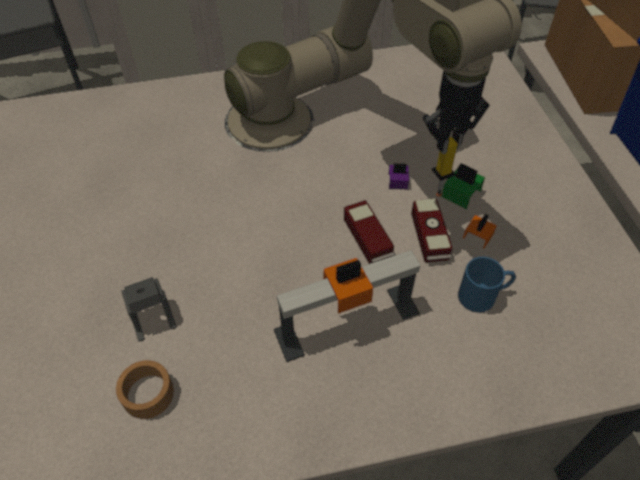

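View pics/top9.png

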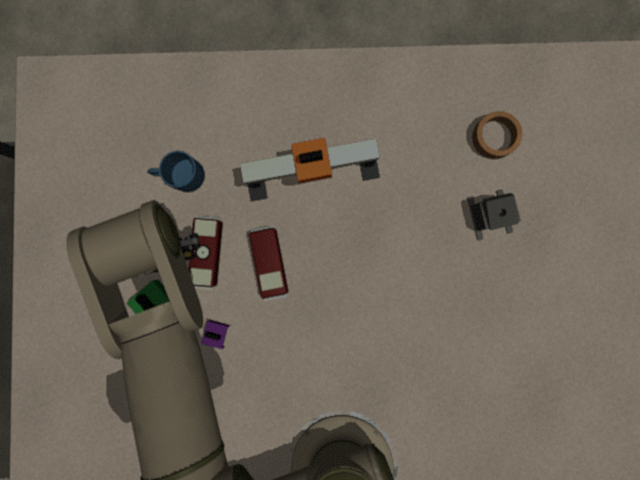

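```bash
python3 - <<'E'
import cv2,numpy as np
t=cv2.imread('pics/wrist9.png'); s=cv2.imread('pics/scene9.png')
cv2.imwrite('pics/c9.png',np.hstack([cv2.resize(t[180:280,270:370],(400,400),interpolation=cv2.INTER_CUBIC),cv2.resize(s[125:205,405:485],(400,400),interpolation=cv2.INTER_CUBIC)]))
E
```

```text
(no output)
```

View pics/c9.png

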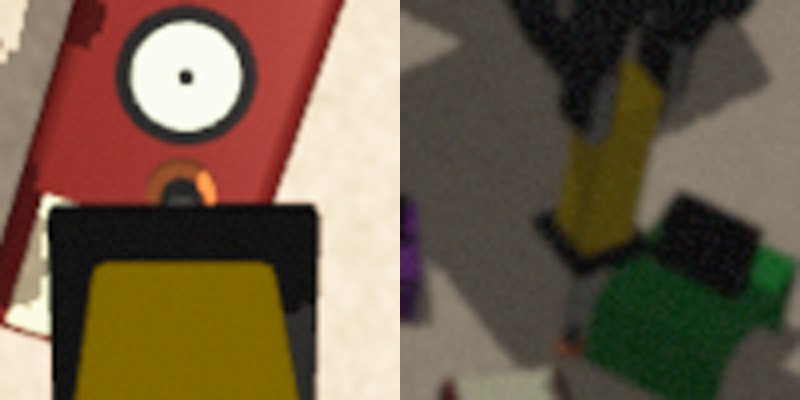

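```bash
python3 - <<'E'
from pg import *
a=np.load("w9.npy"); o=dict(tool_pos=a[:3],tool_rot=a[3:]); K,co,cM=cam("wrist",o); M=R.from_quat(a[3:]).as_matrix()
tip,e=tri([ray("wrist",(315.7,227.7),o),ray("scene",(439,194.2))]); print("tip tri",tip,e,"tool frame",(M.T@(tip-a[:3])).round(4))
for D in (.220,.222,.224):
    d=cM@np.linalg.inv(K)@np.array([315.9,231.3,1]); F=co+d*D; 
    ro,rd=ray("wrist",(315.7,227.7),o); b=(ro-F)@rd; disc=b*b-((ro-F)@(ro-F)-.0752**2)
    T=ro+rd*(-b+np.sqrt(disc)); tf=M.T@(T-a[:3]); ff=M.T@(F-a[:3])
    v=tf-ff  # from far-edge mid to tip : = -18 x -73 z(up) in probe
    th=np.degrees(np.arctan2(v[0],v[2])-np.arctan2(-.018,.073))
    print(D,"F tool",ff.round(4),"tip tool",tf.round(4),"tilt about y deg",th.round(2),"tip world",T.round(4))
print("spot from wrist",plane("wrist",(316.25,199),.05,o))
E
```

```text
tip tri [0.47774091 0.29824168 0.14439054] [np.float64(0.00167247686021034), np.float64(0.0016724768602103019)] tool frame [-0.0005 -0.0021  0.1171]
0.22 F tool [ 0.0155 -0.0007  0.0495] tip tool [-0.0034 -0.0012  0.1222] tilt about y deg -0.76 tip world [0.4751 0.2968 0.1392]
0.222 F tool [ 0.015  -0.0007  0.0514] tip tool [-0.004  -0.0012  0.1241] tilt about y deg -0.74 tip world [0.4746 0.2967 0.1373]
0.224 F tool [ 0.0144 -0.0007  0.0533] tip tool [-0.0045 -0.0012  0.1261] tilt about y deg -0.73 tip world [0.474  0.2965 0.1354]
spot from wrist [0.47732319 0.29739716 0.05      ]
```

```bash
python3 -m jog '[{"xyz":[0.02,0.02,-0.3],"rot":[-0.04,-0.1,0],"grip":0},{"xyz":[0,0,-0.4],"rot":[0,0,0],"grip":0},{"xyz":[0,0,-0.3],"rot":[0,0,0],"grip":0},{"xyz":[0,0,-0.2],"rot":[0,0,0],"grip":0},{"xyz":[0,0,-0.05],"rot":[0,0,0],"grip":0},{"xyz":[0,0,0],"rot":[0,0,0],"grip":0}]'
python3 - <<'E'
from pg import *
delta([.479,.298,.18],target([0,0,1],np.radians(12.2)))
o=ctrl.get_obs(); np.save("w10.npy",np.r_[o["tool_pos"],o["tool_rot"]])
im=ctrl.capture("wrist"); s=ctrl.capture("scene"); cv2.imwrite("pics/w10.png",im); cv2.imwrite("pics/s10.png",s)
cv2.imwrite('pics/c10.png',np.hstack([cv2.resize(im[190:290,265:365],(400,400),interpolation=cv2.INTER_CUBIC),cv2.resize(s[170:250,400:480],(400,400),interpolation=cv2.INTER_CUBIC)]))
E
```

```text
clock: 20.35
tool_pos: [0.4816, 0.2942, 0.1888]
tool_rot: [0.995, 0.104, 0.01, -0.0]
ft_force: [0.2, 0.6, -1.1]
opening: 0.0227
pos [0.4816 0.2942 0.1888] shift units [-0.044  0.064 -0.147] rot units [-0.032  0.291  0.06 ] norms 0.17 0.3
```

View pics/w10.png

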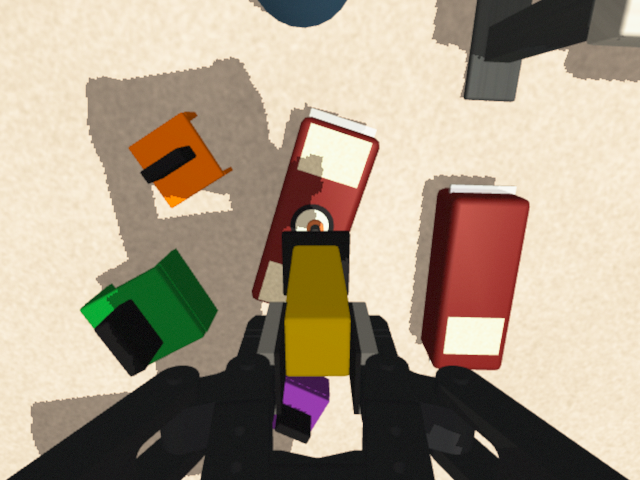

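View pics/c10.png

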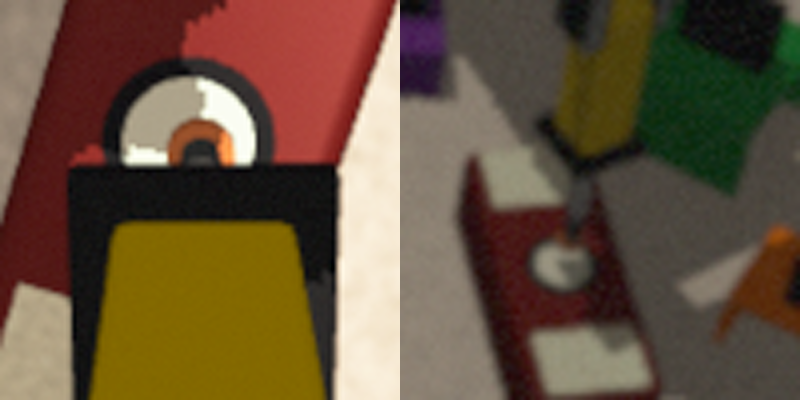

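```bash
python3 - <<'E'
from pg import *
a=np.load("w10.npy"); o=dict(tool_pos=a[:3],tool_rot=a[3:]); M=R.from_quat(a[3:]).as_matrix()
print("spot w",plane("wrist",(312.1,224.2),.05,o).round(4), "ring top/side",plane("wrist",(312.1,204.25),.05,o).round(4))
for zt in (.118,.121,.124):
    for y in (-.0012,-.002): print(zt,"tip from tool offset",(a[:3]+M@np.array([-.003,y,zt])).round(4), "plane of tip ray",plane("wrist",(315.6,228),a[2]-zt,o).round(4))
t,e=tri([ray("wrist",(315.6,228),o),ray("scene",(400+168/5,170+237/5))]); print("tri",t,e)
sc=plane("scene",(400+163/5-.5,170+263/5-.5),.05); print("spot scene",sc)
E
```

```text
spot w [0.4783 0.2972 0.05  ] ring top/side [0.4933 0.3004 0.05  ]
0.118 tip from tool offset [0.4809 0.295  0.0708] plane of tip ray [0.4814 0.2951 0.0708]
0.118 tip from tool offset [0.4807 0.2958 0.0708] plane of tip ray [0.4814 0.2951 0.0708]
0.121 tip from tool offset [0.4809 0.295  0.0678] plane of tip ray [0.4806 0.295  0.0678]
0.121 tip from tool offset [0.4808 0.2958 0.0678] plane of tip ray [0.4806 0.295  0.0678]
0.124 tip from tool offset [0.481  0.295  0.0648] plane of tip ray [0.4798 0.2948 0.0648]
0.124 tip from tool offset [0.4808 0.2958 0.0648] plane of tip ray [0.4798 0.2948 0.0648]
tri [0.48260554 0.29597029 0.07241365] [np.float64(0.0010732370682140005), np.float64(0.0010732370682138635)]
spot scene [0.47895826 0.29805994 0.05      ]
```

```bash
python3 -m jog '[{"xyz":[-0.025,0.04,0],"rot":[-0.03,0.13,0],"grip":0},{"xyz":[0,0,0],"rot":[0,0,0],"grip":0},{"xyz":[0,0,-0.12],"rot":[0,0,0],"grip":0},{"xyz":[0,0,0],"rot":[0,0,0],"grip":0},{"xyz":[0,0,0],"rot":[0,0,0],"grip":0}]'
python3 - <<'E'
from pg import *
delta([.4775,.2975,.18],target([0,0,1],np.radians(12.2)))
im=ctrl.capture("wrist"); s=ctrl.capture("scene"); cv2.imwrite("pics/w11.png",im)
cv2.imwrite('pics/c11.png',np.hstack([cv2.resize(im[190:290,265:365],(400,400),interpolation=cv2.INTER_CUBIC),cv2.resize(s[170:250,400:480],(400,400),interpolation=cv2.INTER_CUBIC)]))
E
```

```text
clock: 21.08
tool_pos: [0.4803, 0.2971, 0.182]
tool_rot: [0.995, 0.104, 0.006, 0.0]
ft_force: [0.2, 0.1, -1.4]
opening: 0.0229
pos [0.4803 0.2971 0.182 ] shift units [-0.047  0.007 -0.034] rot units [-0.009  0.176  0.053] norms 0.06 0.18
```

View pics/c11.png

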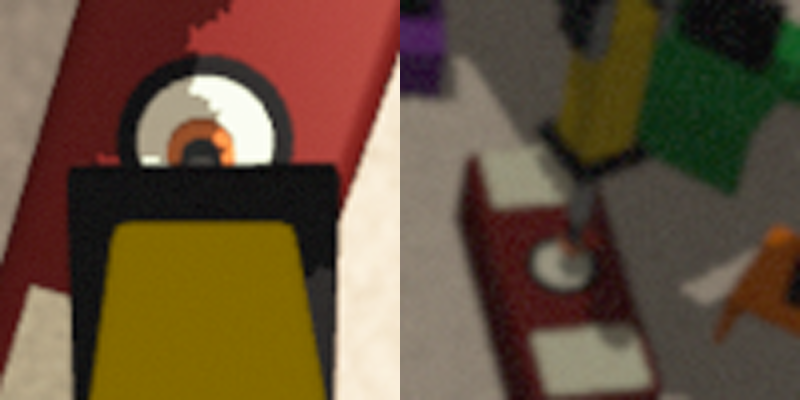

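```bash
for i in 1; do :; done; python3 -m jog '[{"xyz":[0,0,-0.07],"rot":[0,0,0],"grip":0},{"xyz":[0,0,0],"rot":[0,0,0],"grip":0}]'; python3 -m jog '[{"xyz":[0,0,0],"rot":[0,0,0],"grip":0}]'; python3 -m jog '[{"xyz":[0,0,-0.05],"rot":[0,0,0],"grip":0},{"xyz":[0,0,0],"rot":[0,0,0],"grip":0}]'; python3 -m jog '[{"xyz":[0,0,0],"rot":[0,0,0],"grip":0}]'; python3 -m jog '[{"xyz":[0,0,-0.05],"rot":[0,0,0],"grip":0},{"xyz":[0,0,0],"rot":[0,0,0],"grip":0}]'; python3 -m jog '[{"xyz":[0,0,0],"rot":[0,0,0],"grip":0}]'
```

```text
clock: 21.42
tool_pos: [0.4803, 0.297, 0.1776]
tool_rot: [0.995, 0.104, 0.006, 0.0]
ft_force: [0.6, -0.4, -1.9]
opening: 0.0226
clock: 21.55
tool_pos: [0.4803, 0.297, 0.1776]
tool_rot: [0.995, 0.104, 0.006, 0.0]
ft_force: [-0.2, 0.5, -2.2]
opening: 0.0224
clock: 21.8
tool_pos: [0.4803, 0.297, 0.1744]
tool_rot: [0.995, 0.104, 0.006, 0.0]
ft_force: [-0.1, 0.5, -2.1]
opening: 0.0226
clock: 21.92
tool_pos: [0.4803, 0.2971, 0.1744]
tool_rot: [0.995, 0.104, 0.006, 0.0]
ft_force: [0.3, 0.7, -1.2]
opening: 0.0227
clock: 22.18
tool_pos: [0.4803, 0.2971, 0.1712]
tool_rot: [0.995, 0.104, 0.006, 0.0]
ft_force: [0.0, -0.8, -1.2]
opening: 0.0228
clock: 22.3
tool_pos: [0.4803, 0.2971, 0.1712]
tool_rot: [0.995, 0.104, 0.006, 0.0]
ft_force: [0.1, 0.2, -1.5]
opening: 0.0229
```

```bash
python3 - <<'E'
from pg import *
delta([.4775,.2975,.18],target([0,0,1],np.radians(12.2)))
o=ctrl.get_obs(); np.save("w12.npy",np.r_[o["tool_pos"],o["tool_rot"]])
im=ctrl.capture("wrist"); s=ctrl.capture("scene"); cv2.imwrite("pics/w12.png",im);cv2.imwrite("pics/s12.png",s)
print(ctrl.get_obs()["ft_force"])
cv2.imwrite('pics/c12.png',np.hstack([cv2.resize(im[190:290,265:365],(400,400),interpolation=cv2.INTER_CUBIC),cv2.resize(s[170:250,400:480],(400,400),interpolation=cv2.INTER_CUBIC)]))
E
```

```text
pos [0.4803 0.2971 0.1712] shift units [-0.047  0.007  0.146] rot units [-0.01   0.178  0.055] norms 0.15 0.19
[ 0.08710672  0.38146009 -1.57808532]
```

View pics/c12.png

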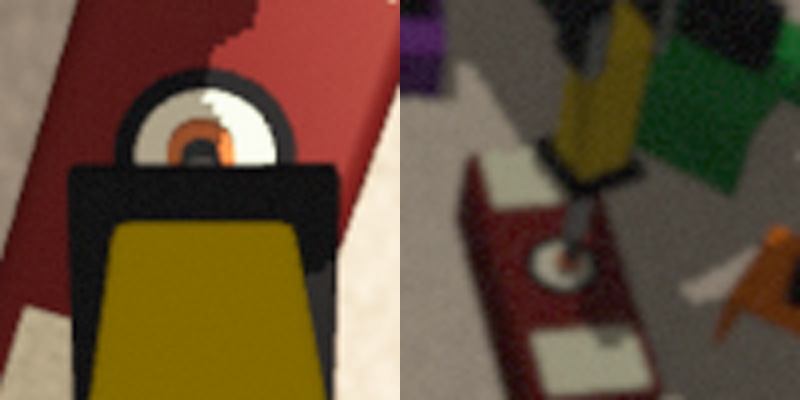

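```bash
python3 -m jog '[{"xyz":[0,0,-0.035],"rot":[0,0,0],"grip":0},{"xyz":[0,0,0],"rot":[0,0,0],"grip":0}]'; python3 -m jog '[{"xyz":[0,0,0],"rot":[0,0,0],"grip":0}]'; python3 -m jog '[{"xyz":[0,0,0],"rot":[0,0,0],"grip":0}]'; python3 -m jog '[{"xyz":[0,0,-0.035],"rot":[0,0,0],"grip":0},{"xyz":[0,0,0],"rot":[0,0,0],"grip":0}]'; python3 -m jog '[{"xyz":[0,0,0],"rot":[0,0,0],"grip":0}]'; python3 -m jog '[{"xyz":[0,0,0],"rot":[0,0,0],"grip":0}]'; python3 - <<'E'
from pg import *
im=ctrl.capture("wrist"); cv2.imwrite("pics/w13.png",im)
print(ctrl.get_obs()["ft_force"])
cv2.imwrite('pics/c13.png',cv2.resize(im[190:290,265:365],(600,600),interpolation=cv2.INTER_CUBIC))
E
```

```text
clock: 22.65
tool_pos: [0.4803, 0.2971, 0.169]
tool_rot: [0.995, 0.104, 0.006, 0.0]
ft_force: [-0.1, -1.0, -1.2]
opening: 0.0226
clock: 22.78
tool_pos: [0.4803, 0.2971, 0.169]
tool_rot: [0.995, 0.104, 0.006, 0.0]
ft_force: [-0.1, -0.3, -1.0]
opening: 0.0228
clock: 22.9
tool_pos: [0.4803, 0.297, 0.169]
tool_rot: [0.995, 0.104, 0.006, 0.0]
ft_force: [0.6, -0.8, -2.5]
opening: 0.0224
clock: 23.15
tool_pos: [0.4804, 0.2971, 0.1669]
tool_rot: [0.995, 0.104, 0.006, 0.0]
ft_force: [-0.2, -0.1, -2.0]
opening: 0.0225
clock: 23.28
tool_pos: [0.4804, 0.2971, 0.1668]
tool_rot: [0.995, 0.104, 0.006, 0.0]
ft_force: [-0.1, 0.6, -1.6]
opening: 0.0223
clock: 23.4
tool_pos: [0.4804, 0.2971, 0.1668]
tool_rot: [0.995, 0.104, 0.006, 0.0]
ft_force: [0.1, 0.2, -1.7]
opening: 0.0232
[-0.88717074 -0.42210997 -1.63470223]
```

View pics/c13.png

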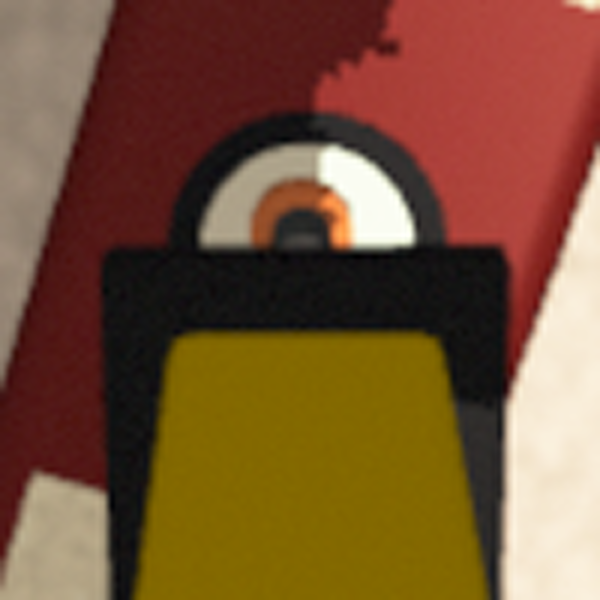

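```bash
python3 -m jog '[{"xyz":[0,0,0.04],"rot":[0,0,0],"grip":0},{"xyz":[-0.03,-0.01,0],"rot":[0,0.06,0],"grip":0},{"xyz":[0,0,0],"rot":[0,0,0],"grip":0},{"xyz":[0,0,-0.04],"rot":[0,0,0],"grip":0},{"xyz":[0,0,-0.035],"rot":[0,0,0],"grip":0},{"xyz":[0,0,0],"rot":[0,0,0],"grip":0}]'; python3 -m jog '[{"xyz":[0,0,0],"rot":[0,0,0],"grip":0}]'; python3 -m jog '[{"xyz":[0,0,0],"rot":[0,0,0],"grip":0}]';  python3 -m jog '[{"xyz":[0,0,-0.035],"rot":[0,0,0],"grip":0},{"xyz":[0,0,0],"rot":[0,0,0],"grip":0}]'; python3 -m jog '[{"xyz":[0,0,0],"rot":[0,0,0],"grip":0}]'; python3 -m jog '[{"xyz":[0,0,0],"rot":[0,0,0],"grip":0}]'; python3 - <<'E'
from pg import *
im=ctrl.capture("wrist"); cv2.imwrite("pics/w14.png",im)
print(ctrl.get_obs()["ft_force"])
cv2.imwrite('pics/c14.png',cv2.resize(im[190:290,265:365],(600,600),interpolation=cv2.INTER_CUBIC))
E
```

```text
clock: 24.2
tool_pos: [0.4785, 0.2965, 0.1648]
tool_rot: [0.995, 0.104, 0.004, -0.0]
ft_force: [-0.6, -0.0, 0.2]
opening: 0.0228
clock: 24.32
tool_pos: [0.4786, 0.2965, 0.165]
tool_rot: [0.995, 0.104, 0.004, -0.0]
ft_force: [0.3, 0.3, 0.1]
opening: 0.0227
clock: 24.45
tool_pos: [0.4786, 0.2965, 0.165]
tool_rot: [0.995, 0.104, 0.005, -0.0]
ft_force: [-0.2, 0.2, 0.5]
opening: 0.0226
clock: 24.7
tool_pos: [0.4786, 0.2965, 0.1629]
tool_rot: [0.995, 0.104, 0.005, -0.0]
ft_force: [-0.3, 0.6, 1.0]
opening: 0.0225
clock: 24.82
tool_pos: [0.4786, 0.2965, 0.163]
tool_rot: [0.995, 0.104, 0.005, -0.0]
ft_force: [-1.5, -0.7, 0.5]
opening: 0.023
clock: 24.95
tool_pos: [0.4787, 0.2965, 0.163]
tool_rot: [0.995, 0.104, 0.005, -0.0]
ft_force: [-0.4, 0.7, 0.3]
opening: 0.0226
[-0.33771769  0.07879624 -0.69720434]
```

View pics/c14.png

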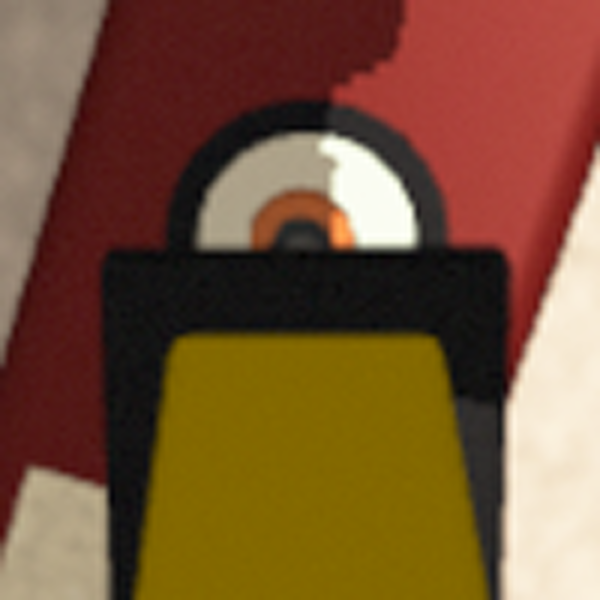

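```bash
python3 - <<'E'
from pg import *
for n,z in [("wrist9",.2615),("w10",.1888),("w11",.182),("w12",.1712),("w13",.1668),("w14",.163)]:
    im=cv2.imread(f"pics/{n}.png").astype(float)
    # copper saturation (R-B) profile averaged on columns about the tip centre
    p=(im[205:235,313:320,2]-im[205:235,313:320,0]).mean(1)
    r=np.arange(205,235); k=np.argmax(p[8:20])+8
    print(n,z,p[8:22].astype(int))
o={}
for n in ["w14"]:
    im=cv2.imread(f"pics/{n}.png").astype(float)
E
```

```text
wrist9 0.2615 [  2   1  11  81 111 111  99  90 100 109 112  89  40  24]
w10 0.1888 [ 21  21  21  21  19  18  32  74  98 108 111  84  32  19]
w11 0.182 [ 12  22  25  25  30  34  44  79  98 115 124 102  50  24]
w12 0.1712 [ 23  19  23  29  29  32  45  79 100 109 111  84  32  19]
w13 0.1668 [  4  26  30  29  29  29  38  68 100 114 124  97  32  13]
w14 0.163 [ 31  30  33  36  36  36  35  36  47  84 103 110 104  72]
```

```bash
python3 - <<'E'
from pg import *
H=ctrl.calibration("wrist")["hand_eye"];K=ctrl.calibration("wrist")["K"]
for z in (.124,.122,.120,.118,.116,.114,.112,.110):
    P=np.array([.003,-.0015,z]); q=K@(H[:3,:3].T@(P-H[:3,3])); print(z,(q[:2]/q[2]).round(2))
E
```

```text
0.124 [315.26 218.38]
0.122 [315.24 219.1 ]
0.12 [315.22 219.83]
0.118 [315.2  220.56]
0.116 [315.18 221.31]
0.114 [315.16 222.07]
0.112 [315.14 222.83]
0.11 [315.12 223.61]
```

```bash
python3 -m jog '[{"xyz":[0,0,-0.04],"rot":[0,0,0],"grip":0},{"xyz":[0,0,-0.03],"rot":[0,0,0],"grip":0},{"xyz":[0,0,0],"rot":[0,0,0],"grip":0}]' ; for r in 1; do :; done; python3 -m jog '[{"xyz":[0,0,0],"rot":[0,0,0],"grip":0}]'|grep -E "pos|ft"; python3 -m jog '[{"xyz":[0,0,0],"rot":[0,0,0],"grip":0}]'|grep -E "ft"; python3 -m jog '[{"xyz":[0,0,0],"rot":[0,0,0],"grip":0}]'|grep -E "ft"; python3 -m jog '[{"xyz":[0,0,0],"rot":[0,0,0],"grip":0}]'|grep -E "ft"; python3 -m jog '[{"xyz":[0,0,0],"rot":[0,0,0],"grip":0}]'|grep -E "ft"; python3 -m jog '[{"xyz":[0,0,0],"rot":[0,0,0],"grip":0}]'|grep -E "ft"; python3 - <<'E'
from pg import *
for i in range(4):
    im=ctrl.capture("wrist"); print(ctrl.get_obs()["ft_force"].round(2), ctrl.get_obs()["tool_pos"].round(4))
cv2.imwrite("pics/w15.png",im); s=ctrl.capture("scene"); cv2.imwrite("pics/s15.png",s)
im=im.astype(float); print((im[205:235,313:320,2]-im[205:235,313:320,0]).mean(1)[8:22].astype(int))
delta([.4775,.2975,.18],target([0,0,1],np.radians(12.2)))
cv2.imwrite('pics/c15.png',np.hstack([cv2.resize(im[190:290,265:365],(400,400)).astype(np.uint8),cv2.resize(s[170:250,400:480],(400,400),interpolation=cv2.INTER_CUBIC)]))
E
```

```text
clock: 25.38
tool_pos: [0.4787, 0.2966, 0.1587]
tool_rot: [0.995, 0.104, 0.005, -0.0]
ft_force: [0.1, -0.3, 1.3]
opening: 0.023
tool_pos: [0.4787, 0.2966, 0.1588]
ft_force: [-1.3, -0.5, 0.6]
ft_force: [-0.7, 0.6, 1.6]
ft_force: [-1.1, -0.2, 1.5]
ft_force: [-0.4, 0.1, 1.6]
ft_force: [-0.4, -0.5, 0.4]
ft_force: [-0.7, 0.2, 0.9]
[0.07 0.14 1.5 ] [0.4787 0.2966 0.1589]
[-0.63  0.25  1.35] [0.4787 0.2966 0.1588]
[-0.2  -0.61  2.03] [0.4787 0.2966 0.1589]
[-0.85  0.12  1.  ] [0.4787 0.2966 0.1589]
[  9  28  36  36  35  35  35  36  36  39  53  90 107 110]
pos [0.4787 0.2966 0.1589] shift units [-0.021  0.016  0.352] rot units [-0.019  0.14   0.054] norms 0.35 0.15
```

View pics/c15.png

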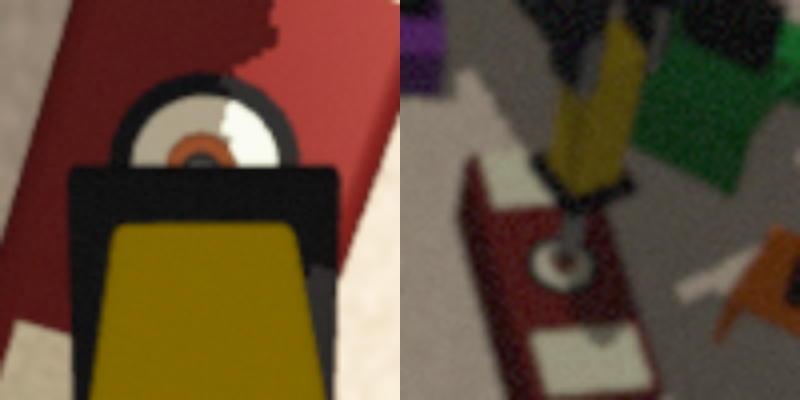

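View pics/s15.png

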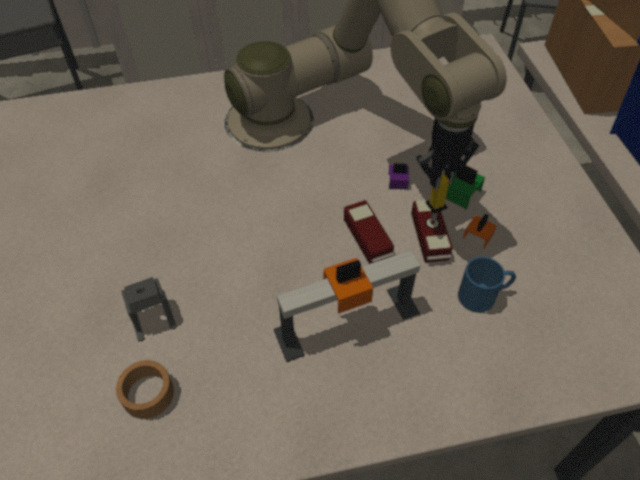

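The scene view shows the cover hanging on the rail (~348,285). The probe is upright with its tip on the spot (~433,222), and nothing else has moved.

```bash
python3 -c "
from rig import ctrl
o=ctrl.get_obs();print(o['clock'],o['qvel'].round(3),o['ft_force'].round(2));print(ctrl.job_done())"
```

```text
26.375 [-0.001  0.001  0.002 -0.     0.001 -0.   ] [-1.03 -0.11  1.15]
the job is handed in; nothing more can be done
None
```

I hung the orange cover over the middle of the rail and let go of it. I then drew the probe out of its holder, stood it upright and pressed its tip onto the white test spot. I handed the job in at 26.4 s, still holding the probe there with the arm still.

What the last checks showed:
- **Push depth:** the checks disagreed somewhat.
  - **Force:** an average of 11 readings puts the push at about 2.9 N, or roughly 7.6 mm in.
  - **Arm height:** this gives 6 to 8 mm, because contact came somewhere between two steps.
  - **Wrist picture:** a rougher estimate gave 9 to 10 mm. I trusted the force and height and left it there.
- **Position and tilt:** in the wrist picture the tip sits within about 1 mm of the middle of the spot. The tool was 0.6° off vertical, and the probe sits up to about 1° off in the grip, so it should be upright to within about 1.5°. I could not check the front-to-back lean with a second camera.
- **Everything else:** in the last scene picture the cover was still on the rail. Both packs, the mug and the tape roll looked unmoved.

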